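# Scoop the chocolates into the tin and shut it

### The arm

A 7-joint arm with a two-finger parallel gripper is mounted at the origin on the work surface. World frame = base frame: x ahead of the robot, y to its left, z up, the work surface at z = 0. Lengths are in m, angles in rad, forces in N, time in s.
With the tool pointing down it reaches from about 0.425 to 0.925 m from the base axis. Payload 6.8 kg.
Tool frame: the origin (TCP) lies between the finger pads; the fingertips stand r.tcp_to_tips ahead of it and the grasp point (between the pads) is the TCP (r.tcp_to_tips is the distance from the TCP to the fingertips, in m); z points along the fingers, y is the line along which they close (so a half turn about z gives the same grasp; the last joint's range is limited). The gripper opens to 85 mm and grips with 20 to 120 N. Pads are 22 mm wide; open, the fingers measure 114 mm over their backs; the gripper's body (76 mm by 85 mm) begins 54 mm behind the grasp point. The pads swing forward as they close: fully open they stand 13 mm farther back than shut.
Start: joints at [1.043, 0.477, 0.022, 1.555, -0.011, 1.109, -0.083], TCP at [0.275, -0.616, 0.25] pointing down, gripper open.
Joint ranges: [-2.96, 2.96], [-0.34, 2.1], [-1.41, 1.46], [0.24, 2.44], [-1.37, 4.51], [0.17, 1.92], [-2.96, 2.96]. Speed limits (rad/s): [2.39, 2.39, 3.14, 3.14, 3.14, 3.14, 3.14].

### API

Orientations are given as a rotation vector (axis times angle).
In Python, from bench import r gives the robot as it stands.
- The arm moves only by the tool servo_tool, never from a script. Its argument "commands" is a list of rows, each a list of 2 entries, a list of its own where there are three numbers: the shift along the tool's x, y, z normalised to -1 to 1, where 1 is 250 mm, then the turn, a rotation vector about the tool's x, y, z normalised to -1 to 1, where 1 is 90 degrees. In form: [[[dx, dy, dz], [ax, ay, az]], ...]. A call has 1 to 20 rows; each row is the pose to reach, as a shift and turn from the pose commanded when the call began, along the tool's axes at that moment; what a row does not reach only later rows make up. A row lasts 1/10 s, in which the tool goes at most 50 mm and 8.59 degrees, less where a joint would pass 70% of its speed; a pose out of reach is approached as far as the arm can. A call with a number of a shift or a turn outside -1 to 1 is refused whole. A call with a gripper value outside its range is refused whole. "claw" is the closure, from 0 (fully open) to 1 (shut), set as the call begins (left out, the last holds). The fingers move at their own pace and stop on an object; "squeeze" is the grip in N (left out, the last holds). Time passes only in rows, so rows that repeat a pose let the fingers close. It gives the time, the measured TCP pose, the force, the opening and the grip force at its end, in the units of the state.
- r.get_obs(): the state, without advancing time (a new reading comes with each control period).
- r.grab_frame(name): name is "side" or "top" or "wrist"; returns (picture, depth): 384x512x3 uint8, red, green, blue; 384x512 float32, m along the optical axis (not along the pixel's ray), 0 where there is no reading.
- r.camera_model(name): a dict with "fx", "fy", "cx", "cy" (pixels), "extrinsics" (4x4, takes a point from camera to world coordinates); the wrist camera has in their place "hand_eye" (4x4, takes a point from camera to tool coordinates, whose origin is the TCP and whose axes are the flange's). Camera axes: x right, y down, z forward; pixel columns grow to the right and rows downward; lengths in m; the calibration is good to about 2 mm. The wrist camera is an equidistant fisheye: a pixel r from the principal point sees the ray r / f radians off the axis. A picture is of the moment at which its call begins: read the wrist's pose just before it. camera_model takes no time and is no camera call.
- r.hand_in(): hands the job in; it is judged then, once.
Trained networks look in the newest picture that a camera, given by its name, has taken for a name from the list of things; names that differ only in an ending like _2 or _b are one class to them, and where a whole thing is asked for, a point or a joint stands for the part that bears it (a point fixed in the world has none). Each returns a list of dicts, best first, with "confidence" (0 to 1); they miss things now and then, are a little off and sometimes report something else, mostly with a low value. They report only what shows in the picture. A call takes as long as a camera call. They do not tell look-alikes from the thing itself.
- r.boxes_of(camera, target): "uv" ([column, row] in pixels, amid what is visible of it).
- r.mark_of(camera, target): "uv" ([column, row] in pixels: a listed point, or the origin of a listed thing).
The state is a dict: "clock": time; "joints": joint angles; "qvel": joint speeds; "tau": joint torques, N m; "tcp_pos": TCP position; "orientation": TCP orientation; "contact_force": force on the tool from outside, world axes, zero at the start; "moment": the same for the moment, N m; "grip_width": finger opening in m; "gripper_force": force on a finger pad.
Only numpy, scipy, OpenCV 4.12 (cv2) and the standard library are available. Lean on these libraries where they do the work, as an engineer would, in place of code of your own. Each camera call takes 0.05 s, during which the arm holds its last target. There are 200 camera calls.

### The job

Lift the remote off the serving tray and lay it flat on the grey mat, then use the scoop to move every gold chocolate ball from the tray into the yellow tin, never touching a chocolate with the gripper's fingers. Once they are all in, shut the tin's lid fully and set the scoop back down flat on its round coaster. Leave the candle, tub and lighter undisturbed.

Things in the scene. Friction and masses are not known exactly. Their poses are not given: they have to be found in the camera images.
- choc0_center (a point): centre of a gold-foil chocolate ball, 30 mm across, 18 g, rolls; 4 to 7 of these lie in the tray, the absent ones read None
- choc1_center (a point): centre of a gold-foil chocolate ball, 30 mm across, 18 g, rolls; 4 to 7 of these lie in the tray, the absent ones read None
- choc2_center (a point): centre of a gold-foil chocolate ball, 30 mm across, 18 g, rolls; 4 to 7 of these lie in the tray, the absent ones read None
- choc3_center (a point): centre of a gold-foil chocolate ball, 30 mm across, 18 g, rolls; 4 to 7 of these lie in the tray, the absent ones read None
- choc4_center (a point): centre of a gold-foil chocolate ball, 30 mm across, 18 g, rolls; 4 to 7 of these lie in the tray, the absent ones read None
- choc5_center (a point): centre of a gold-foil chocolate ball, 30 mm across, 18 g, rolls; 4 to 7 of these lie in the tray, the absent ones read None
- choc6_center (a point): centre of a gold-foil chocolate ball, 30 mm across, 18 g, rolls; 4 to 7 of these lie in the tray, the absent ones read None
- tray: blue metal serving tray, fixed. Origin under the centre of its floor; x is its long axis. Floor 5 mm thick, 230 mm (x) by 134 mm (y) inside. Walls reach 45 mm above the table: the long sides are upright, 5 mm thick; the two ends lean outwards 25 degrees, so a ball pushed against an end can be run onto a scoop
- tray_clear (a point): middle of the +x end of the tray floor (115 mm from the centre, on the floor): at the start no ball lies within 65 mm of this end, so the scoop can be set down there
- scoop: hand scoop, 0.12 kg, aluminium pan, red handle. Origin under the middle of the pan; x points along the nose (open front), z up. Flat pan 110 mm (x) by 80 mm, 2 mm thick; inside 63 mm wide at the back, 73 at the front of the side walls; back wall at x = -55 to -52, 38 mm high; side walls 36 mm high, from the back to x = +27. Holds six balls in one layer
- scoop_lip (a point): middle of the scoop's front edge, at x = +55 mm on its underside
- scoop_grip (a point): centre of the scoop's handle at x = -45, z = 64 mm: a level bar along x, 70 mm long, 18 mm wide (y) and 22 mm tall, on a post behind the back wall
- coaster: round cork-coloured coaster, 170 mm across, 6 mm thick, fixed; origin under its centre. The scoop starts on it and goes back on it
- remote: black remote control, 220 mm (x) by 48 mm (y) by 22 mm thick, 0.13 kg; origin at the centre of its underside. At the start it lies across the tray, on the rims of its long sides
- mat: grey fabric mat, 120 mm (x) by 250 mm (y), 4 mm thick, fixed; origin under its centre. The remote belongs on it
- tin: yellow tin box, fixed; outside 150 x 150 mm, 75 mm high, walls and floor 4 mm; origin under its centre. Its lid is hinged on the rim of its +x side
- tin_lid (a joint): white lid of the tin, 150 x 150 x 6 mm: 0 = shut, grows as it opens, to 1.9 rad; 1.57 = standing upright over the +x side of the tin. The hinge is stiff: the lid stays where it is left, and about 2 N at its free edge moves it
- tin_lid_handle (a point): the tip of the lid's black knob, in the middle between left and right, 30 mm in from the lid's free edge, 35 mm out from its outer face
- tin_lid_hinge (a point): point in the middle of the lid's hinge, which runs along the tin's y axis; the lid's free edge is 150 mm from it
- candle: amber jar candle, 84 mm across, 110 mm tall, bystander; origin under its centre
- tub: small white tub, 52 mm across, 55 mm tall, bystander; origin under its centre
- lighter: red and black stick lighter, 240 mm long, lying on the table, bystander
There are look-alikes about, which are no part of the job. Leave any blue or purple look-alike of the scoop alone.

How it is judged:
On the way, in this order (a step that is already met when the one before it is completed fails the run):
1. the remote lies on the grey mat (x of remote in the frame of mat between -0.055 and 0.055 m and y of remote in the frame of mat between -0.07 and 0.07 m and z of remote in the frame of mat between 0 and 0.02 m and angle between remote's own z axis and vertical below 0.1 rad), for 0.2 s.
2. every chocolate present is in the tin, the lid still open (x of choc0_center in the frame of tin between -0.072 and 0.072 m and y of choc0_center in the frame of tin between -0.072 and 0.072 m and z of choc0_center in the frame of tin between 0.005 and 0.07 m and x of choc1_center in the frame of tin between -0.072 and 0.072 m and y of choc1_center in the frame of tin between -0.072 and 0.072 m and z of choc1_center in the frame of tin between 0.005 and 0.07 m and x of choc2_center in the frame of tin between -0.072 and 0.072 m and y of choc2_center in the frame of tin between -0.072 and 0.072 m and z of choc2_center in the frame of tin between 0.005 and 0.07 m and x of choc3_center in the frame of tin between -0.072 and 0.072 m and y of choc3_center in the frame of tin between -0.072 and 0.072 m and z of choc3_center in the frame of tin between 0.005 and 0.07 m and x of choc4_center in the frame of tin between -0.072 and 0.072 m and y of choc4_center in the frame of tin between -0.072 and 0.072 m and z of choc4_center in the frame of tin between 0.005 and 0.07 m and x of choc5_center in the frame of tin between -0.072 and 0.072 m and y of choc5_center in the frame of tin between -0.072 and 0.072 m and z of choc5_center in the frame of tin between 0.005 and 0.07 m and x of choc6_center in the frame of tin between -0.072 and 0.072 m and y of choc6_center in the frame of tin between -0.072 and 0.072 m and z of choc6_center in the frame of tin between 0.005 and 0.07 m and value of joint tin_lid above 0.5 rad), for 0.2 s.
3. the lid is shut (value of joint tin_lid below 0.04 rad), for 0.2 s.
At the end, for the whole second after the job is handed in: The remote lies flat on the mat (its centre within 55 mm across and 70 mm along of the mat's centre), every chocolate present is in the tin, the lid is shut (below 0.04 rad), the scoop rests flat on the coaster, its origin within 50 mm of the coaster's centre, and the robot has let go (all of step 1 and x of choc0_center in the frame of tin between -0.072 and 0.072 m and y of choc0_center in the frame of tin between -0.072 and 0.072 m and z of choc0_center in the frame of tin between 0.005 and 0.07 m and x of choc1_center in the frame of tin between -0.072 and 0.072 m and y of choc1_center in the frame of tin between -0.072 and 0.072 m and z of choc1_center in the frame of tin between 0.005 and 0.07 m and x of choc2_center in the frame of tin between -0.072 and 0.072 m and y of choc2_center in the frame of tin between -0.072 and 0.072 m and z of choc2_center in the frame of tin between 0.005 and 0.07 m and x of choc3_center in the frame of tin between -0.072 and 0.072 m and y of choc3_center in the frame of tin between -0.072 and 0.072 m and z of choc3_center in the frame of tin between 0.005 and 0.07 m and x of choc4_center in the frame of tin between -0.072 and 0.072 m and y of choc4_center in the frame of tin between -0.072 and 0.072 m and z of choc4_center in the frame of tin between 0.005 and 0.07 m and x of choc5_center in the frame of tin between -0.072 and 0.072 m and y of choc5_center in the frame of tin between -0.072 and 0.072 m and z of choc5_center in the frame of tin between 0.005 and 0.07 m and x of choc6_center in the frame of tin between -0.072 and 0.072 m and y of choc6_center in the frame of tin between -0.072 and 0.072 m and z of choc6_center in the frame of tin between 0.005 and 0.07 m and value of joint tin_lid below 0.04 rad and horizontal distance between scoop and coaster below 0.05 m and angle between scoop's own z axis and vertical below 0.1 rad and z of scoop in the frame of coaster below 0.015 m); the robot touches nothing.
It fails at once if a finger touches a chocolate (contact force between the fingers and choc0 above 0.3 N or contact force between the fingers and choc1 above 0.3 N or contact force between the fingers and choc2 above 0.3 N or contact force between the fingers and choc3 above 0.3 N or contact force between the fingers and choc4 above 0.3 N or contact force between the fingers and choc5 above 0.3 N or contact force between the fingers and choc6 above 0.3 N).
It fails at once if the candle, tub or lighter is pushed more than 30 mm or the candle or tub is toppled (distance of any of candle, tub, lighter from where it was at the start of the episode above 0.03 m or angle between any of candle, tub's own z axis and vertical above 0.5 rad).
Of choc0, choc1, choc2, choc3, choc4, choc5, choc6 only 4 to 7 are there at a start; the rules pass over those that are not, and their reading is None.
At some moment in a run one of remote, scoop may be knocked a few centimetres aside while the robot is not near it.
It also fails if it takes over 210 s, if anything falls off the work surface, if the arm or the gripper's body presses on something with over 40 N, if the wrist force passes 120 N, or if a joint passes its speed limit or range.

## Working session

There is one attempt and no reset: what is moved stays moved. The work goes in short steps, Python scripts to look and compute and a tool call to move; the robot and the scene stay as the last step left them, time stands still between calls to the robot, and variables do not carry over. Pictures are saved under pics/ and viewed, at most 16 in all, crops included, and the job is handed in when it is done.

Besides the shell and the picture viewer there is one more tool, called after ">>>" by a JSON object that holds its "api" and its "payload". servo_tool: Moves the arm, as the interface text tells. Scaled input: -1 to 1 covers 250 mm each way for a shift and 90 degrees each way for a turn. Its arguments: {"type":"object","properties":{"commands":{"type":"array"},"claw":{"type":"number"},"squeeze":{"type":"number"}},"required":["commands"]}

```bash
ls; mkdir -p pics; cat > h.py <<'E'
import numpy as np, cv2
from bench import r
from scipy.spatial.transform import Rotation as R
def cam(name):
    o=r.get_obs(); m=r.camera_model(name); im,d=r.grab_frame(name)
    if name=='wrist':
        T=np.eye(4);T[:3,:3]=R.from_rotvec(o['orientation']).as_matrix();T[:3,3]=o['tcp_pos'];E=T@np.array(m['hand_eye'])
    else: E=np.array(m['extrinsics'])
    return im,d,m,E
def rays(m,uv,fish=False):
    uv=np.asarray(uv,float); x=(uv[...,0]-m['cx'])/m['fx']; y=(uv[...,1]-m['cy'])/m['fy']
    if fish:
        t=np.hypot(x,y); s=np.where(t>1e-9,np.tan(t)/np.maximum(t,1e-9),1); x,y=x*s,y*s
    return np.stack([x,y,np.ones_like(x)],-1)
def cloud(name):
    im,d,m,E=cam(name); v,u=np.mgrid[0:384,0:512]
    P=rays(m,np.stack([u,v],-1),name=='wrist')*d[...,None]
    return im,d,P@E[:3,:3].T+E[:3,3]
def save(im,n,s=1.5): cv2.imwrite('pics/'+n,cv2.resize(im[...,::-1],None,fx=s,fy=s,interpolation=cv2.INTER_CUBIC))
E
python3 - <<'E'
from h import *
o=r.get_obs(); print(o,r.tcp_to_tips)
for n in ['top','side','wrist']:
    im,d,P=cloud(n); save(im,n+'0.png'); np.savez(''+n+'0.npz',im=im,d=d,P=P)
    m=r.camera_model(n);print(n,{k:np.round(v,3).tolist() for k,v in m.items() if k!='name'} )
    for t in ['scoop','remote','tin','tray','tin_lid_handle','scoop_grip','mat','coaster','candle','tub','lighter','choc0_center']:
        if n!='wrist':
            L=r.mark_of(n,t)
            print(t,[(np.round(q['uv']).tolist(),round(q['confidence'],2)) for q in L])
E
```

```text
pics
{'clock': 0.0, 'joints': array([ 1.04291238,  0.47782346,  0.02235724,  1.5564612 , -0.01144768,
        1.10927019, -0.08308788]), 'qvel': array([-1.42329653e-03,  5.69161139e-04, -4.64095967e-05, -7.52411060e-04,
        7.04246595e-04, -1.95689190e-03, -2.61444739e-04]), 'tau': array([-1.11039011e-03, -5.96442211e+01,  1.60784908e+00, -2.81193978e+01,
        1.24910264e-02,  9.27687564e-03, -8.49998344e-06]), 'tcp_pos': array([ 0.27484551, -0.61590444,  0.24930625]), 'orientation': array([-3.07092596e+00, -6.54264333e-01,  8.91149950e-04]), 'contact_force': array([ 0.14299497, -0.16364013, -0.39861599]), 'moment': array([-0.01325091,  0.00820695, -0.00093743]), 'gripper_force': 0.0, 'grip_width': 0.08539636495692773} 0.019
top {'fx': 347.648, 'fy': 347.648, 'cx': 253.096, 'cy': 192.315, 'extrinsics': [[-0.213, -0.952, 0.219, 0.293], [-0.977, 0.209, -0.042, 0.025], [-0.006, -0.223, -0.975, 0.948], [0.0, 0.0, 0.0, 1.0]]}
scoop [([147.0, 319.0], 0.94), ([380.0, 283.0], 0.69), ([263.0, 189.0], 0.65), ([300.0, 196.0], 0.6), ([249.0, 204.0], 0.58)]
remote [([347.0, 190.0], 0.97)]

[... 605 characters left out ...]
2), ([393.0, 221.0], 0.69), ([325.0, 188.0], 0.67), ([239.0, 356.0], 0.62)]
remote [([318.0, 186.0], 0.82), ([258.0, 213.0], 0.21)]
tin [([258.0, 164.0], 0.74)]
tray [([316.0, 192.0], 0.91), ([256.0, 216.0], 0.18)]
tin_lid_handle [([162.0, 189.0], 0.92)]
scoop_grip [([252.0, 315.0], 0.85), ([258.0, 216.0], 0.66), ([381.0, 200.0], 0.63)]
mat []
coaster [([265.0, 227.0], 0.68)]
candle [([126.0, 240.0], 0.64)]
tub [([322.0, 183.0], 0.16)]
lighter [([257.0, 166.0], 0.66), ([214.0, 201.0], 0.54)]
choc0_center []
wrist {'fx': 297.319, 'fy': 297.319, 'cx': 257.594, 'cy': 193.354, 'hand_eye': [[0.0, -0.952, -0.307, 0.077], [1.0, 0.0, 0.0, 0.001], [-0.0, -0.307, 0.952, -0.124], [0.0, 0.0, 0.0, 1.0]]}
```

View pics/top0.png

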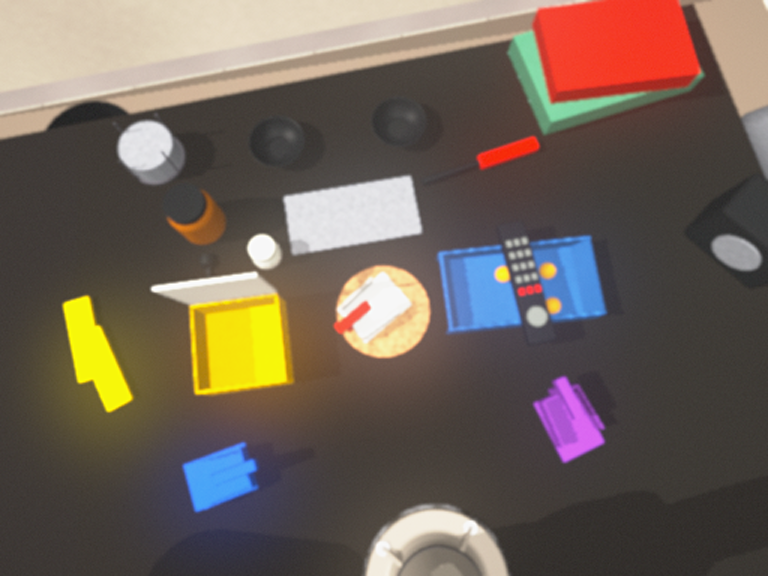

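View pics/side0.png

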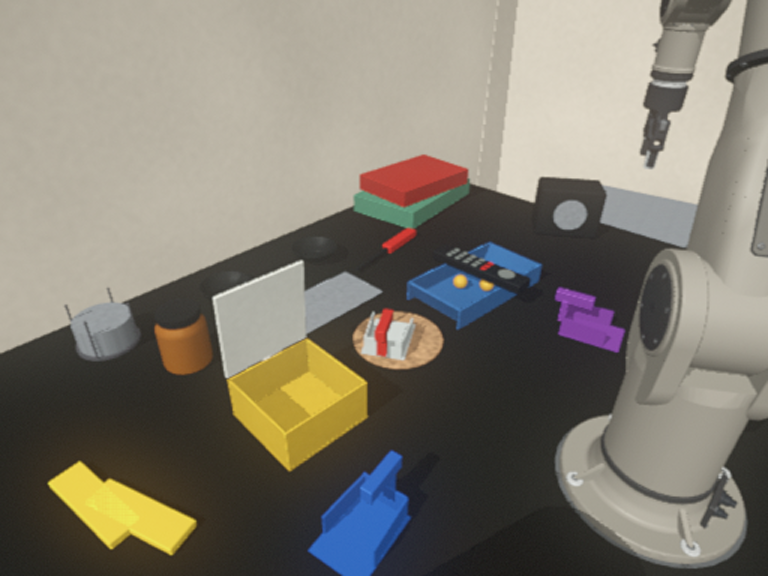

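Top picture (at 1.5x): remote lies across the blue tray at (525,285), red-handled scoop on the coaster at (370,305), grey mat (350,215), open tin (240,345). Candidates for the scoop: red handle/aluminium (370,305), blue (220,475), purple (570,418), so the red one. Remote: only (525,285). Balls visible at (503,274), (548,270), (553,305).

```bash
cat > geo.py <<'E'
from h import *
import sys
def load(n): z=np.load(n+'0.npz'); return z['im'],z['d'],z['P']
for n in ['top','side']:
    im,d,P=load(n); hsv=cv2.cvtColor(im,cv2.COLOR_RGB2HSV); H,S,V=[hsv[...,i].astype(int) for i in range(3)]
    print(n,'table z',np.round(np.percentile(P[...,2][(V<50)&(d>0)],[10,50,90]),4))
    inb=lambda x0,x1,y0,y1:(P[...,0]>x0)&(P[...,0]<x1)&(P[...,1]>y0)&(P[...,1]<y1)&(d>0)
    def rep(nm,mask):
        mask=cv2.erode(mask.astype(np.uint8),np.ones((3,3)))>0
        if mask.sum()<8: print(nm,'few');return
        q=P[mask]; b=cv2.minAreaRect((q[:,:2]*1000).astype(np.float32))
        print(nm,mask.sum(),'med',np.round(np.median(q,0),3),'z',np.round(np.percentile(q[:,2],[5,50,95]),3),'rect',np.round(b[0],0),np.round(b[1],0),round(b[2],1))
    A=inb(0.2,0.95,-0.7,0.8)
    rep('tray',A&(H>100)&(H<120)&(S>120)&(P[...,1]<0))
    rep('trayrim',A&(H>100)&(H<120)&(S>120)&(P[...,1]<0)&(P[...,2]>.038))
    rep('yellow',A&(H>22)&(H<32)&(S>180)&(P[...,1]<.4)&(P[...,2]>.065))
    rep('yellowfloor',A&(H>22)&(H<32)&(S>180)&(P[...,1]<.4)&(P[...,2]<.02))
    rep('gold',A&(H>10)&(H<24)&(S>150)&(P[...,1]<-.0)&(P[...,2]>.01))
    rep('lid',A&(S<50)&(V>150)&(P[...,2]>.085)&(P[...,1]>0.05))
    rep('redhandle',A&((H<6)|(H>174))&(S>150)&(P[...,2]>.04)&(P[...,0]<.6))
    rep('pan',A&(S<60)&(V>120)&(P[...,1]<.12)&(P[...,1]>-.08)&(P[...,0]<.55))
    rep('mat',A&(S<60)&(V>110)&(P[...,2]<.012)&(P[...,0]>.5)&(P[...,1]<.25)&(P[...,1]>-.1))
    rep('coaster',A&(H>5)&(H<20)&(S>60)&(S<180)&(P[...,2]<.015)&(P[...,1]<.2)&(P[...,1]>-.15))
    rep('remote',A&(V<70)&(P[...,2]>.055)&(P[...,1]<-.05)&(P[...,0]<.75)&(P[...,0]>.3)&(P[...,1]>-.4))
    rep('candle',A&(H>3)&(H<18)&(S>150)&(P[...,1]>.2)&(P[...,2]>.02))
    rep('tub',A&(S<50)&(V>150)&(P[...,2]>.045)&(P[...,2]<.065)&(P[...,0]>.5)&(P[...,1]>.05))
E
python3 geo.py
```

```text
top table z [-0.4529  0.      0.058 ]
tray 3291 med [ 0.453 -0.247  0.006] z [0.003 0.006 0.045] rect [ 453. -262.] [274. 144.] 84.3
trayrim 59 med [ 0.451 -0.393  0.045] z [0.042 0.045 0.048] rect [ 454. -262.] [270. 139.] 83.9
yellow few
yellowfloor 2225 med [0.455 0.248 0.004] z [0.001 0.004 0.006] rect [456. 248.] [127. 134.] 85.6
gold few
lid 724 med [0.52  0.234 0.183] z [0.119 0.183 0.225] rect [520. 234.] [143.   8.] 85.9
redhandle 91 med [0.44  0.032 0.08 ] z [0.066 0.08  0.083] rect [ 449. -105.] [351.  32.] 89.2
pan 894 med [ 0.479 -0.005  0.008] z [0.005 0.008 0.042] rect [475.   3.] [ 82. 110.] 25.8
mat 3071 med [0.656 0.014 0.004] z [0.001 0.004 0.007] rect [613.  18.] [229. 219.] 88.1
coaster 6187 med [ 0.366  0.097 -0.   ] z [-0.003 -0.     0.003] rect [433.  49.] [296. 322.] 89.6
remote few
candle 352 med [0.669 0.265 0.07 ] z [0.034 0.07  0.089] rect [680. 275.] [37. 73.] 26.6
tub 891 med [0.852 0.35  0.055] z [0.053 0.055 0.058] rect [739. 286.] [371.  93.] 31.3
side table z [-0.001   0.0005  0.002 ]
tray 1543 med [ 0.457 -0.213  0.024] z [0.005 0.024 0.045] rect [
[... 426 characters left out ...]
0.164] z [0.098 0.164 0.22 ] rect [524. 241.] [146.  12.] 85.9
redhandle 91 med [0.444 0.054 0.081] z [0.049 0.081 0.083] rect [455. -93.] [ 41. 339.] 0.9
pan 405 med [0.465 0.017 0.019] z [0.008 0.019 0.043] rect [474.   7.] [ 78. 109.] 30.4
mat 846 med [ 0.648 -0.018  0.005] z [0.003 0.005 0.007] rect [639. -27.] [141. 194.] 48.7
coaster 1462 med [0.421 0.062 0.005] z [-0.001  0.005  0.008] rect [425.  39.] [220. 284.] 63.3
remote 229 med [ 0.416 -0.241  0.066] z [0.06  0.066 0.069] rect [ 451. -255.] [ 42. 213.] 89.1
candle 634 med [0.671 0.31  0.061] z [0.029 0.061 0.088] rect [682. 306.] [72. 30.] 51.6
tub 343 med [0.862 0.355 0.056] z [0.055 0.056 0.058] rect [861. 360.] [84. 83.] 42.1
```

```bash
cat >> h.py <<'E'
def ori(yaw,pitch=0): # tool x at world angle yaw, pointing down, then pitch about tool y (deg)
    return R.from_euler('z',yaw,degrees=True)*R.from_euler('x',180,degrees=True)*R.from_euler('y',pitch,degrees=True)
def go(pos,yaw,pitch=0):
    o=r.get_obs(); R0=R.from_rotvec(o['orientation']); s=R0.inv().apply(np.array(pos)-o['tcp_pos'])/.25
    t=(R0.inv()*ori(yaw,pitch)).as_rotvec()/(np.pi/2)
    print('ROW',np.round(s,3).tolist(),np.round(t,3).tolist(),'rows>=',int(max(np.linalg.norm(s)*5,np.linalg.norm(t)*10.5))+2,'clock',round(o['clock'],1))
def st():
    o=r.get_obs(); Q=R.from_rotvec(o['orientation']).as_matrix()
    print('t',round(o['clock'],2),'tcp',np.round(o['tcp_pos'],4),'yaw',round(np.degrees(np.arctan2(Q[1,0],Q[0,0])),2),'z',np.round(Q[:,2],3),'w',round(o['grip_width'],4),'F',np.round(o['contact_force'],1),'g',round(o['gripper_force'],1),'q',np.round(o['joints'],2))
E
python3 - <<'E'
from h import *
go([.43,-.255,.30],0)
z=np.load('top0.npz'); im,P=z['im'],z['P']; hsv=cv2.cvtColor(im,cv2.COLOR_RGB2HSV)
m=((hsv[...,1]<50)&(hsv[...,2]>120)).astype(np.uint8); n,l,s,c=cv2.connectedComponentsWithStats(m)
k=l[143,235]; q=P[l==k]; print(cv2.minAreaRect((q[:,:2]*1000).astype(np.float32)),s[k], np.median(q,0))
E
```

```text
ROW [1.155, -1.068, -0.199] [0.0, 0.0, 0.267] rows>= 9 clock 1.4
((509.8542785644531, 11.192428588867188), (257.14105224609375, 433.77716064453125), 87.90401458740234) [ 189  117   93   54 3615] [0.65901982 0.00630375 0.00371921]
```

>>> {"api": "servo_tool", "payload": {"commands": [[[0.9,-0.83,-0.155],[0,0,0.267]],[[0.9,-0.83,-0.155],[0,0,0.267]],[[0.9,-0.83,-0.155],[0,0,0.267]],[[0.9,-0.83,-0.155],[0,0,0.267]],[[0.9,-0.83,-0.155],[0,0,0.267]],[[0.9,-0.83,-0.155],[0,0,0.267]],[[0.9,-0.83,-0.155],[0,0,0.267]],[[0.9,-0.83,-0.155],[0,0,0.267]],[[0.9,-0.83,-0.155],[0,0,0.267]],[[0.9,-0.83,-0.155],[0,0,0.267]]], "claw": 0}}

```text
clock: 2.35
tcp_pos: [0.3949, -0.3371, 0.2888]
orientation: [3.141, -0.005, -0.001]
contact_force: [0.7, -0.5, 0.4]
grip_width: 0.0852
gripper_force: 0.0
```

```bash
cat > seg.py <<'E'
from h import *
def comp(P,mask,seed=None):
    n,l,s,c=cv2.connectedComponentsWithStats(mask.astype(np.uint8)); k=1+np.argmax(s[1:,4]); return l==k
def rect(q):
    (cx,cy),(w,h),a=cv2.minAreaRect((q[:,:2]*1000).astype(np.float32))
    if w<h: w,h,a=h,w,a+90
    return 'c(%.1f,%.1f) %.0fx%.0f long@%.1f'%(cx,cy,w,h,(a+90)%180-90)
E
python3 - <<'E'
from seg import *
st()
im,d,P=cloud('wrist'); save(im,'w1.png'); np.savez('w1.npz',im=im,d=d,P=P)
b=(d>0)&(P[...,2]>.058)&(P[...,2]<.08)&(P[...,1]<-.1)
b=cv2.morphologyEx(b.astype(np.uint8),cv2.MORPH_OPEN,np.ones((3,3))); k=comp(P,b); q=P[k]
print('remote',rect(q),'z',np.percentile(q[:,2],[5,50,95]).round(4), q.mean(0).round(4))
E
```

```text
t 2.35 tcp [ 0.3949 -0.3371  0.2888] yaw -0.17 z [-0.001 -0.    -1.   ] w 0.0852 F [ 0.7 -0.5  0.4] g 0.0 q [ 0.6   0.18 -0.02  1.88  0.    1.08 -0.99]
remote c(451.0,-266.8) 219x49 long@-0.9 z [0.0656 0.0679 0.0699] [ 0.4541 -0.2683  0.0678]
```

View pics/w1.png

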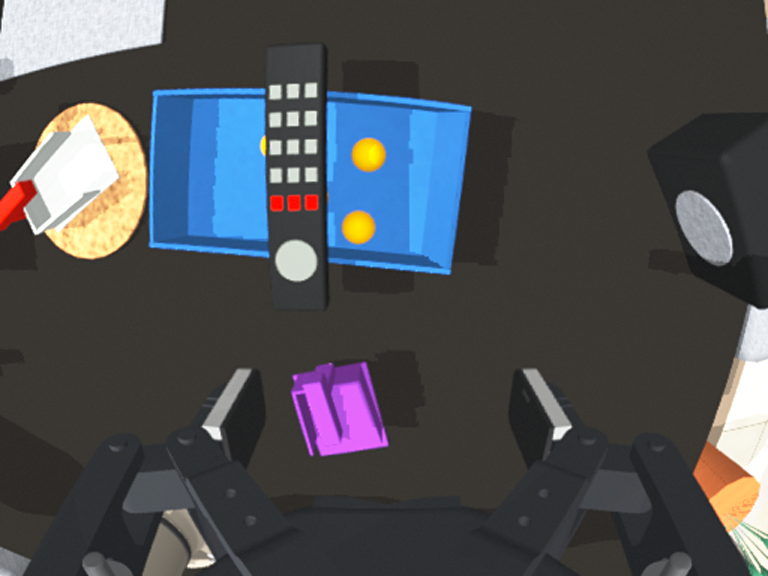

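Wrist view: remote at (297,175) across the tray, gold balls at (369,154), (359,227) and one mostly hidden at (265,146); purple look-alike at (340,410). Remote measured 219x49 mm at z 0.045–0.068, as it should be.

```bash
python3 - <<'E'
from seg import *
go([.451,-.267,.13],-1); go([.451,-.267,.062],-1)
z=np.load('top0.npz'); im,P=z['im'],z['P']; hsv=cv2.cvtColor(im,cv2.COLOR_RGB2HSV)
b=(hsv[...,1]<60)&(hsv[...,2]>110)&(P[...,2]<.010)&(P[...,2]>.0)&(P[...,0]>.55)&(P[...,0]<.8)&(P[...,1]>-.2)&(P[...,1]<.25)
b=cv2.morphologyEx(b.astype(np.uint8),cv2.MORPH_OPEN,np.ones((5,5))); print('mat',rect(P[comp(P,b)]))
E
```

```text
ROW [0.224, -0.281, 0.635] [0.0, 0.0, 0.009] rows>= 5 clock 2.4
ROW [0.224, -0.281, 0.907] [0.0, 0.0, 0.009] rows>= 6 clock 2.4
mat c(660.6,2.9) 252x123 long@87.5
```

>>> {"api": "servo_tool", "payload": {"commands": [[[0.224,-0.281,0.3],[0,0,0.009]],[[0.224,-0.281,0.5],[0,0,0.009]],[[0.224,-0.281,0.635],[0,0,0.009]],[[0.224,-0.281,0.635],[0,0,0.009]],[[0.224,-0.281,0.635],[0,0,0.009]],[[0.224,-0.281,0.75],[0,0,0.009]],[[0.224,-0.281,0.85],[0,0,0.009]],[[0.224,-0.281,0.907],[0,0,0.009]],[[0.224,-0.281,0.907],[0,0,0.009]],[[0.224,-0.281,0.907],[0,0,0.009]]], "claw": 0}}

```text
clock: 3.4
tcp_pos: [0.4524, -0.2666, 0.0638]
orientation: [3.14, -0.025, 0.002]
contact_force: [0.2, -0.2, -0.2]
grip_width: 0.0857
gripper_force: 0.0
```

>>> {"api": "servo_tool", "payload": {"commands": [[[0,0,0],[0,0,0]],[[0,0,0],[0,0,0]],[[0,0,0],[0,0,0]],[[0,0,0],[0,0,0]],[[0,0,0],[0,0,0]],[[0,0,0],[0,0,0]],[[0,0,0],[0,0,0]],[[0,0,0],[0,0,0]],[[0,0,0],[0,0,0]],[[0,0,0],[0,0,0]]], "claw": 1, "squeeze": 40}}

```text
clock: 4.4
tcp_pos: [0.4526, -0.2654, 0.0635]
orientation: [3.141, -0.022, 0.002]
contact_force: [-1.3, 0.7, 6.3]
grip_width: 0.0475
gripper_force: 40.6
```

>>> {"api": "servo_tool", "payload": {"commands": [[[0,0,-0.15],[0,0,0]],[[0,0,-0.35],[0,0,0]],[[0,0,-0.5],[0,0,0]],[[0,0,-0.5],[0,0,0]],[[0,0,-0.5],[0,0,0]],[[0,0,-0.5],[0,0,0]]]}}

```text
clock: 5.0
tcp_pos: [0.451, -0.2645, 0.1862]
orientation: [-3.141, 0.021, 0.003]
contact_force: [0.7, 0.3, -1.3]
grip_width: 0.0472
gripper_force: 42.9
```

```bash
python3 - <<'E'
from seg import *
st(); go([.66,.003,.19],87.5); go([.66,.003,.06],87.5)
E
```

```text
t 5.0 tcp [ 0.451  -0.2645  0.1862] yaw -0.78 z [-0.002  0.001 -1.   ] w 0.0472 F [ 0.7  0.3 -1.3] g 42.9 q [ 0.48  0.31 -0.08  1.98  0.03  0.86 -1.2 ]
ROW [0.821, -1.081, -0.016] [-0.002, 0.001, -0.981] rows>= 12 clock 5.0
ROW [0.823, -1.081, 0.504] [-0.002, 0.001, -0.981] rows>= 12 clock 5.0
```

>>> {"api": "servo_tool", "payload": {"commands": [[[0.06,-0.08,0],[0,0,-0.07]],[[0.14,-0.18,0],[0,0,-0.16]],[[0.22,-0.28,0],[0,0,-0.25]],[[0.3,-0.38,0],[0,0,-0.34]],[[0.38,-0.48,0],[0,0,-0.43]],[[0.46,-0.58,0],[0,0,-0.52]],[[0.54,-0.68,0],[0,0,-0.61]],[[0.62,-0.78,0],[0,0,-0.7]],[[0.7,-0.88,0],[0,0,-0.79]],[[0.78,-0.95,0],[0,0,-0.88]],[[0.82,-1,0],[0,0,-0.95]],[[0.82,-1,0],[0,0,-0.981]],[[0.82,-1,0],[0,0,-0.981]],[[0.82,-1,0],[0,0,-0.981]],[[0.82,-1,0],[0,0,-0.981]]]}}

```text
clock: 6.5
tcp_pos: [0.6598, -0.0185, 0.1865]
orientation: [-2.271, -2.17, 0.002]
contact_force: [0.7, 0.9, -1.9]
grip_width: 0.0469
gripper_force: 42.8
```

```bash
python3 - <<'E'
from seg import *
st(); go([.66,.003,.06],87.5); go([.66,.003,.022],87.5)
E
```

```text
t 6.5 tcp [ 0.6598 -0.0185  0.1865] yaw 87.4 z [-0.001 -0.    -1.   ] w 0.0469 F [ 0.7  0.9 -1.9] g 42.8 q [ 0.25  0.55 -0.45  1.63  0.27  1.02 -0.33]
ROW [0.086, -0.002, 0.506] [-0.001, 0.0, -0.001] rows>= 4 clock 6.5
ROW [0.086, -0.002, 0.658] [-0.001, 0.0, -0.001] rows>= 5 clock 6.5
```

>>> {"api": "servo_tool", "payload": {"commands": [[[0.04,0,0.2],[0,0,0]],[[0.04,0,0.38],[0,0,0]],[[0.04,0,0.5],[0,0,0]],[[0.04,0,0.58],[0,0,0]],[[0.04,0,0.63],[0,0,0]],[[0.04,0,0.655],[0,0,0]],[[0.04,0,0.665],[0,0,0]],[[0.04,0,0.665],[0,0,0]],[[0.04,0,0.665],[0,0,0]]]}}

```text
clock: 7.4
tcp_pos: [0.6617, -0.0079, 0.0226]
orientation: [2.269, 2.171, 0.002]
contact_force: [-2.8, -0.4, 5.3]
grip_width: 0.0473
gripper_force: 43.6
```

>>> {"api": "servo_tool", "payload": {"commands": [[[0,0,0],[0,0,0]],[[0,0,0],[0,0,0]],[[0,0,0],[0,0,0]],[[0,0,0],[0,0,0]],[[0,0,0],[0,0,0]],[[0,0,0],[0,0,0]],[[0,0,-0.2],[0,0,0]],[[0,0,-0.4],[0,0,0]],[[0,0,-0.6],[0,0,0]],[[0,0,-0.8],[0,0,0]],[[0,0,-1],[0,0,0]],[[0,0,-1],[0,0,0]]], "claw": 0}}

```text
clock: 8.6
tcp_pos: [0.6646, -0.0069, 0.2798]
orientation: [2.263, 2.166, 0.016]
contact_force: [-0.8, 0.6, 0.4]
grip_width: 0.0851
gripper_force: 0.0
```

```bash
python3 - <<'E'
from seg import *
st(); go([.47,.02,.30],125)
E
```

```text
t 8.6 tcp [ 0.6646 -0.0069  0.2798] yaw 87.49 z [ 0.014  0.001 -1.   ] w 0.0851 F [-0.8  0.6  0.4] g 0.0 q [ 0.25  0.47 -0.48  1.53  0.23  1.18 -0.31]
ROW [0.073, -0.781, -0.091] [0.009, 0.002, -0.417] rows>= 6 clock 8.6
```

>>> {"api": "servo_tool", "payload": {"commands": [[[0.02,-0.2,-0.02],[0,0,-0.09]],[[0.04,-0.4,-0.05],[0,0,-0.18]],[[0.06,-0.58,-0.08],[0,0,-0.27]],[[0.07,-0.7,-0.09],[0,0,-0.36]],[[0.073,-0.781,-0.091],[0,0,-0.417]],[[0.073,-0.781,-0.091],[0,0,-0.417]],[[0.073,-0.781,-0.091],[0,0,-0.417]],[[0.073,-0.781,-0.091],[0,0,-0.417]]]}}

```text
clock: 9.4
tcp_pos: [0.4675, 0.0188, 0.2938]
orientation: [1.452, 2.785, 0.001]
contact_force: [0.0, -0.2, -0.6]
grip_width: 0.0855
gripper_force: 0.0
```

```bash
python3 - <<'E'
from seg import *
st()
im,d,P=cloud('wrist'); save(im,'w2.png'); np.savez('w2.npz',im=im,d=d,P=P)
hsv=cv2.cvtColor(im,cv2.COLOR_RGB2HSV); H,S,V=[hsv[...,i].astype(int) for i in range(3)]
near=(d>0)&(abs(P[...,0]-.46)<.12)&(abs(P[...,1]-.01)<.12)
def O(b): return cv2.morphologyEx(b.astype(np.uint8),cv2.MORPH_OPEN,np.ones((3,3)))
h=O(near&((H<6)|(H>174))&(S>150)&(P[...,2]>.07)); q=P[comp(P,h)]; print('handle top',rect(q),np.percentile(q[:,2],[5,50,95]).round(4))
p=O(near&(S<60)&(V>100)&(P[...,2]>.004)&(P[...,2]<.06)); q=P[comp(P,p)]; print('pan',rect(q))
q=P[comp(P,O(near&(S<60)&(V>100)&(P[...,2]<.012)&(P[...,2]>.004)))]; print('panfloor',rect(q),np.median(q[:,2]))
c=near&(H>5)&(H<20)&(S>60)&(P[...,2]<.012)&(P[...,2]>.003); k=comp(P,O(c)); q=P[k]; print('coaster',cv2.minEnclosingCircle((q[:,:2]*1000).astype(np.float32)),np.percentile(q[:,:2],[1,99],axis=0))
for t in ['scoop','scoop_grip','scoop_lip']:
    for n in ['wrist']: print(t,[(np.round(x['uv']).tolist(),round(x['confidence'],2),P[int(x['uv'][1]),int(x['uv'][0])].round(3).tolist()) for x in r.mark_of(n,t)][:4])
im,d,P=cloud('top'); hsv=cv2.cvtColor(im,cv2.COLOR_RGB2HSV)
b=O((d>0)&(P[...,2]>.02)&(P[...,2]<.035)&(abs(P[...,0]-.66)<.06)&(abs(P[...,1])<.13));q=P[comp(P,b)];print('remote',rect(q),np.median(q[:,2]))
save(im,'t2.png')
E
```

```text
t 9.4 tcp [0.4675 0.0188 0.2938] yaw 124.93 z [ 0.001  0.    -1.   ] w 0.0855 F [ 0.  -0.2 -0.6] g 0.0 q [ 0.45  0.14 -0.67  1.94  0.1   1.09  0.34]
handle top c(451.6,41.2) 68x17 long@-62.3 [0.0803 0.0817 0.0829]
pan c(473.3,0.5) 111x84 long@-62.2
panfloor c(475.5,-2.8) 103x81 long@-62.2 0.00878515116095413
coaster ((453.1716613769531, -24.24729347229004), 81.6679916381836) [[ 0.39209161 -0.09510612]
 [ 0.51951438  0.02620866]]
scoop [([253.0, 168.0], 0.77, [0.461, 0.015, 0.083]), ([47.0, 212.0], 0.73, [0.221, -0.248, 0.037])]
scoop_grip [([260.0, 145.0], 0.76, [0.451, 0.042, 0.081]), ([46.0, 238.0], 0.7, [0.247, -0.271, 0.064])]
scoop_lip [([22.0, 204.0], 0.8, [0.14, -0.305, 0.001]), ([398.0, 128.0], 0.47, [0.593, 0.168, 0.042])]Traceback (most recent call last):
  File "<stdin>", line 14, in <module>
  File "seg.py", line 3, in comp
    n,l,s,c=cv2.connectedComponentsWithStats(mask.astype(np.uint8)); k=1+np.argmax(s[1:,4]); return l==k
                                                                         ~~~~~~~~~^^^^^^^^^
    return _wrapfunc(a, 'argmax', axis=axis, out=out, **kwds)
    return bound(*args, **kwds)
ValueError: attempt to get argmax of an empty sequence
```

View pics/w2.png

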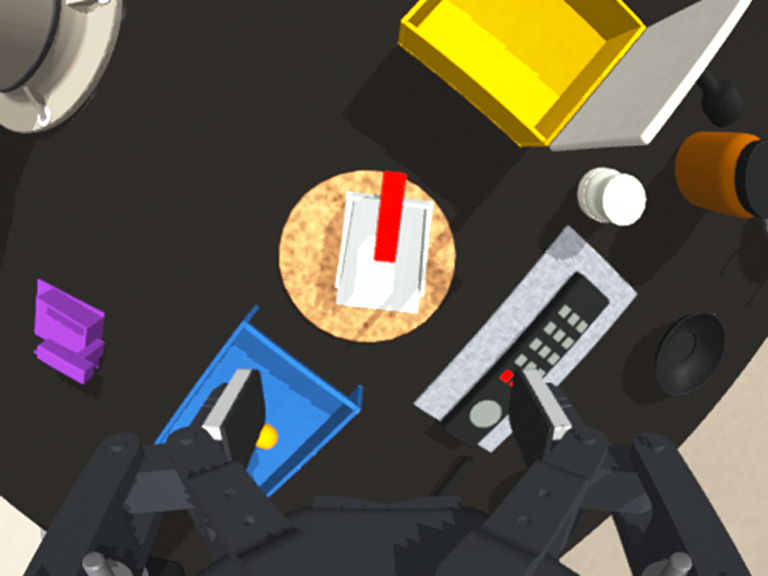

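Wrist view: red scoop handle at (390,215) with pan on the coaster (367,257), remote on the grey mat (530,360), tin with open lid upper right, tub (612,195). It is the right scoop (red handle, aluminium pan), handle 68x17 mm at z≈0.08 as expected.

```bash
python3 - <<'E'
from seg import *
z=np.load('w2.npz'); im,d,P=z['im'],z['d'],z['P']; hsv=cv2.cvtColor(im,cv2.COLOR_RGB2HSV); H,S,V=[hsv[...,i].astype(int) for i in range(3)]
def O(b): return cv2.morphologyEx(b.astype(np.uint8),cv2.MORPH_OPEN,np.ones((3,3)))
b=O((d>0)&(P[...,2]>.019)&(P[...,2]<.035)&(abs(P[...,0]-.66)<.08)&(abs(P[...,1])<.16));q=P[comp(P,b)];print('remote',rect(q),np.percentile(q[:,2],[5,50,95]))
b=(d>0)&(P[...,2]<.012)&(P[...,2]>.003)&(H>5)&(H<20)&(S>60)&(abs(P[...,0]-.46)<.12)&(abs(P[...,1]-.01)<.12)
b=comp(P,O(b)); q=P[b][:,:2]; 
hull=cv2.convexHull((q*1000).astype(np.float32))[:,0]
# circle fit to hull pts
from scipy.optimize import least_squares
f=least_squares(lambda x:np.hypot(hull[:,0]-x[0],hull[:,1]-x[1])-x[2],[465,0,85],loss='soft_l1'); print('coaster',f.x,f.cost)
q=P[(d>0)&(P[...,2]>.05)&(P[...,2]<.058)&(S<60)&(V>150)&(P[...,0]>.5)&(P[...,1]>.05)]; print('tub',rect(q))
go([.4516,.0412,.16],117.8);go([.4516,.0412,.0725],117.8)
E
```

```text
remote c(658.9,-8.8) 220x50 long@87.6 [0.0227338  0.02669969 0.02867532]
coaster [461.19124062 -19.12300852  77.46349296] 179.3897110266764
tub c(613.3,176.3) 46x45 long@2.5
ROW [0.108, 0.0, 0.534] [-0.0, -0.0, 0.08] rows>= 4 clock 9.7
ROW [0.107, 0.0, 0.884] [-0.0, -0.0, 0.08] rows>= 6 clock 9.7
```

>>> {"api": "servo_tool", "payload": {"commands": [[[0.108,0,0.18],[0,0,0.06]],[[0.108,0,0.36],[0,0,0.08]],[[0.108,0,0.53],[0,0,0.08]],[[0.108,0,0.53],[0,0,0.08]],[[0.108,0,0.65],[0,0,0.08]],[[0.108,0,0.78],[0,0,0.08]],[[0.108,0,0.884],[0,0,0.08]],[[0.108,0,0.884],[0,0,0.08]],[[0.108,0,0.884],[0,0,0.08]],[[0.108,0,0.884],[0,0,0.08]]], "claw": 0}}

```text
clock: 10.65
tcp_pos: [0.4528, 0.0413, 0.0748]
orientation: [1.621, 2.688, 0.003]
contact_force: [-0.5, -0.1, 0.7]
grip_width: 0.085
gripper_force: 0.0
```

>>> {"api": "servo_tool", "payload": {"commands": [[[0,0,0],[0,0,0]],[[0,0,0],[0,0,0]],[[0,0,0],[0,0,0]],[[0,0,0],[0,0,0]],[[0,0,0],[0,0,0]],[[0,0,0],[0,0,0]],[[0,0,0],[0,0,0]],[[0,0,0],[0,0,0]],[[0,0,0],[0,0,0]],[[0,0,0],[0,0,0]],[[0,0,0],[0,0,0]],[[0,0,0],[0,0,0]]], "claw": 1, "squeeze": 90}}

```text
clock: 11.85
tcp_pos: [0.4514, 0.0411, 0.0731]
orientation: [1.622, 2.69, 0.0]
contact_force: [-1.1, 0.4, 6.0]
grip_width: 0.0165
gripper_force: 88.0
```

```bash
python3 - <<'E'
from seg import *
st()
E
```

```text
t 11.85 tcp [0.4514 0.0411 0.0731] yaw 117.83 z [ 0.001 -0.    -1.   ] w 0.0165 F [-1.1  0.4  6. ] g 88.0 q [ 0.24  0.45 -0.56  2.18  0.41  0.61 -0.13]
```

>>> {"api": "servo_tool", "payload": {"commands": [[[0,0,-0.1],[0,0,0]],[[0,0,-0.25],[0,0,0]],[[0,0,-0.4],[0,0,0]],[[0,0,-0.5],[0,0,0]],[[0,0,-0.6],[0,0,0]],[[0,0,-0.6],[0,0,0]],[[0,0,-0.6],[0,0,0]]]}}

```text
clock: 12.55
tcp_pos: [0.4509, 0.0408, 0.2226]
orientation: [1.622, 2.69, -0.0]
contact_force: [0.2, 0.4, -1.3]
grip_width: 0.0166
gripper_force: 87.9
```

```bash
cat >> seg.py <<'E'
def O(b,k=3): return cv2.morphologyEx(b.astype(np.uint8),cv2.MORPH_OPEN,np.ones((k,k)))
TR=None
def balls(name,save_as=None,zlo=.012,box=(.3,.62,-.45,-.08),crop=None):
    im,d,P=cloud(name); hsv=cv2.cvtColor(im,cv2.COLOR_RGB2HSV); H,S,V=[hsv[...,i].astype(int) for i in range(3)]
    g=(H>12)&(H<30)&(S>140)&(V>110)&(d>0)&(P[...,0]>box[0])&(P[...,0]<box[1])&(P[...,1]>box[2])&(P[...,1]<box[3])
    n,l,s,c=cv2.connectedComponentsWithStats(O(g,2))
    for k in range(1,n):
        q=P[l==k]; print('ball?',s[k,4],'uv',c[k].round(),'med',np.median(q,0).round(3),'ext',np.ptp(np.percentile(q[:,:2],[3,97],axis=0),axis=0).round(3),'ztop',q[:,2].max().round(3))
    if save_as:
        if crop: im=im[crop[1]:crop[3],crop[0]:crop[2]]
        save(im,save_as,4 if crop else 1.5)
    return im,d,P
def lipgo(lip,nose,pitch,off=0.):   # lip point world, nose heading deg, nose-down pitch deg
    Rt=ori(nose+180,pitch); p=np.array(lip)-Rt.apply([-.100,0,.067])
    print('TCP',p.round(3),end=' '); go(p,nose+180,pitch)
E
python3 - <<'E'
from seg import *
st()
im,d,P=balls('top','t3.png',crop=(280,140,420,240))
hsv=cv2.cvtColor(im,cv2.COLOR_RGB2HSV) if 0 else None
z=np.load('w1.npz'); im,d,P=z['im'],z['d'],z['P']; hsv=cv2.cvtColor(im,cv2.COLOR_RGB2HSV); H,S,V=[hsv[...,i].astype(int) for i in range(3)]
b=O((H>100)&(H<120)&(S>120)&(d>0)&(P[...,1]<-.05)&(P[...,2]<.05)); q=P[b>0]; 
print('all',rect(q)); f=q[(q[:,2]<.008)]; print('floor',rect(f),np.median(f[:,2])); t=q[q[:,2]>.041]; print('rim',rect(t))
E
```

```text
t 12.55 tcp [0.4509 0.0408 0.2226] yaw 117.82 z [ 0. -0. -1.] w 0.0166 F [ 0.2  0.4 -1.3] g 87.9 q [ 0.39  0.21 -0.69  2.06  0.16  0.93  0.1 ]
ball? 61 uv [366. 181.] med [ 0.464 -0.321  0.03 ] ext [0.02  0.022] ztop 0.038
ball? 61 uv [336. 183.] med [ 0.475 -0.24   0.031] ext [0.018 0.02 ] ztop 0.038
ball? 61 uv [351. 198.] med [ 0.428 -0.269  0.032] ext [0.019 0.019] ztop 0.948
ball? 66 uv [369. 204.] med [ 0.401 -0.31   0.031] ext [0.02  0.021] ztop 0.948
all c(451.4,-253.7) 313x163 long@84.0
floor c(451.4,-253.7) 313x163 long@84.0 0.005747325322488561
rim c(453.5,-263.3) 278x145 long@84.0
```

View pics/t3.png

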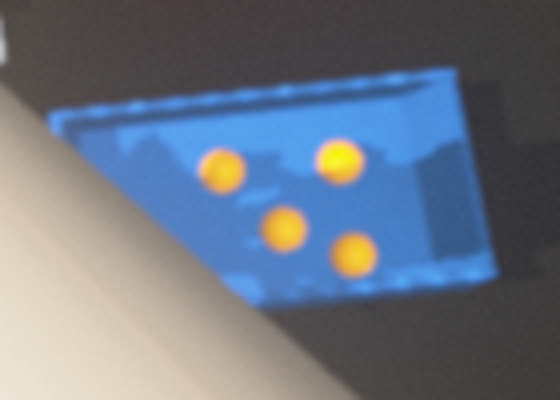

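Top crop: four gold balls (crop px (222,170), (340,162), (284,229), (354,255)); floor at the left end is clear, the arm covers only the lower left corner, which w1 showed empty.

```bash
cat >> seg.py <<'E'
C=np.array([.4535,-.2633]); xt=np.array([np.cos(np.radians(84)),np.sin(np.radians(84))]); yt=np.array([-xt[1],xt[0]])
def tw(x,y,z): p=C+x*xt+y*yt; return [p[0],p[1],z]
def wt(p): v=np.array(p[:2])-C; return np.round([v@xt,v@yt,p[2] if len(p)>2 else 0],4)
def lip():
    o=r.get_obs(); q=R.from_rotvec(o['orientation']); l=o['tcp_pos']+q.apply([-.1,0,.067]); n=q.apply([-1,0,0])
    print('lip tray',wt(l),'world',l.round(4),'nose',round(np.degrees(np.arctan2(n[1],n[0])),1),'down',round(np.degrees(np.arcsin(-n[2])),1))
E
python3 - <<'E'
from seg import *
lip()
lipgo(tw(.065,-.022,.08),-96,30)
E
```

```text
lip tray [ 0.2189 -0.0207  0.1549] world [ 0.497  -0.0477  0.1549] nose -62.2 down 0.0
TCP [ 0.488 -0.148  0.188] ROW [-0.738, -0.22, 0.136] [-0.099, 0.324, 0.367] rows>= 7 clock 12.6
```

>>> {"api": "servo_tool", "payload": {"commands": [[[-0.12,-0.04,0],[-0.016,0.054,0.06]],[[-0.24,-0.07,0],[-0.033,0.108,0.12]],[[-0.36,-0.11,0.02],[-0.05,0.162,0.18]],[[-0.48,-0.15,0.05],[-0.066,0.216,0.24]],[[-0.6,-0.18,0.08],[-0.082,0.27,0.3]],[[-0.7,-0.21,0.12],[-0.095,0.31,0.35]],[[-0.738,-0.22,0.136],[-0.099,0.324,0.367]],[[-0.738,-0.22,0.136],[-0.099,0.324,0.367]],[[-0.738,-0.22,0.136],[-0.099,0.324,0.367]],[[-0.738,-0.22,0.136],[-0.099,0.324,0.367]]]}}

```text
clock: 13.6
tcp_pos: [0.4887, -0.1453, 0.1893]
orientation: [-2.031, -1.838, -0.547]
contact_force: [0.3, -0.3, -1.6]
grip_width: 0.0163
gripper_force: 87.9
```

```bash
python3 - <<'E'
from seg import *
st();lip()
im,d,P=balls('wrist','w3.png')
lipgo(tw(.062,-.022,.005),-96,30)
E
```

```text
t 13.6 tcp [ 0.4887 -0.1453  0.1893] yaw 84.31 z [ 0.051  0.498 -0.866] w 0.0163 F [ 0.3 -0.3 -1.6] g 87.9 q [ 0.88  0.47 -0.54  1.9  -0.32  1.01  0.46]
lip tray [ 0.068  -0.0231  0.0812] world [ 0.4836 -0.198   0.0812] nose -95.7 down 30.1
TCP [ 0.487 -0.151  0.113] ROW [-0.173, -0.004, 0.253] [-0.001, -0.0, 0.003] rows>= 3 clock 13.7
```

View pics/w3.png

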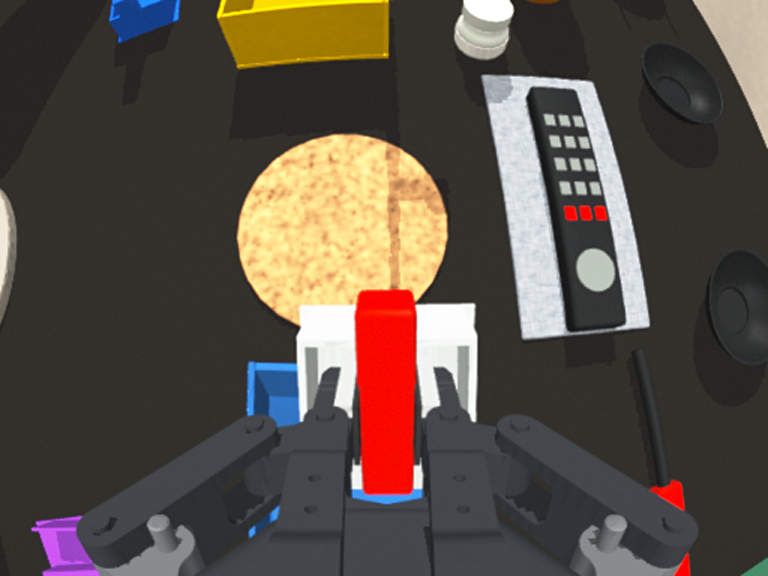

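Wrist view: scoop firmly held by the red handle (385,390), coaster free at (342,235), remote still on the mat.

>>> {"api": "servo_tool", "payload": {"commands": [[[-0.05,-0.004,0.07],[0,0,0]],[[-0.1,-0.004,0.14],[0,0,0]],[[-0.14,-0.004,0.2],[0,0,0]],[[-0.16,-0.004,0.235],[0,0,0]],[[-0.173,-0.004,0.253],[0,0,0]],[[-0.173,-0.004,0.253],[0,0,0]],[[-0.173,-0.004,0.253],[0,0,0]]]}}

```text
clock: 14.35
tcp_pos: [0.4876, -0.1529, 0.1132]
orientation: [-2.035, -1.835, -0.548]
contact_force: [0.1, -0.1, 0.2]
grip_width: 0.0166
gripper_force: 87.9
```

```bash
python3 - <<'E'
from seg import *
st();lip()
for x,p in [(.03,28),(.0,26),(-.02,22),(-.04,15),(-.06,10),(-.08,7),(-.1,5),(-.113,4)]: lipgo(tw(x,-.022,.0045),-96,p)
balls('top')
E
```

```text
t 14.35 tcp [ 0.4876 -0.1529  0.1132] yaw 84.12 z [ 0.053  0.498 -0.866] w 0.0166 F [ 0.1 -0.1  0.2] g 87.9 q [ 0.87  0.58 -0.52  1.94 -0.29  0.87  0.51]
lip tray [ 0.0603 -0.0226  0.0051] world [ 0.4823 -0.2057  0.0051] nose -95.9 down 30.0
TCP [ 0.484 -0.179  0.111] ROW [-0.097, -0.002, -0.044] [0.001, -0.023, 0.001] rows>= 2 clock 14.3
TCP [ 0.482 -0.205  0.109] ROW [-0.192, -0.002, -0.09] [0.001, -0.045, 0.001] rows>= 3 clock 14.3
TCP [ 0.48  -0.218  0.104] ROW [-0.246, -0.002, -0.1] [0.001, -0.089, 0.001] rows>= 3 clock 14.3
TCP [ 0.479 -0.227  0.095] ROW [-0.293, -0.002, -0.086] [0.001, -0.167, 0.001] rows>= 3 clock 14.3
TCP [ 0.478 -0.239  0.088] ROW [-0.35, -0.002, -0.085] [0.001, -0.223, 0.001] rows>= 4 clock 14.3
TCP [ 0.477 -0.255  0.083] ROW [-0.414, -0.002, -0.101] [0.001, -0.256, 0.001] rows>= 4 clock 14.3
TCP [ 0.475 -0.272  0.08 ] ROW [-0.481, -0.002, -0.124] [0.001, -0.278, 0.001] rows>= 4 clock 14.3
TCP [ 0.474 -0.283  0.078] ROW [-0.524, -0.002, -0.142] [0.001, -0.289, 0.001] rows>= 5 clock 14.3
ball? 59 uv [366. 181.] med [ 0.464 -0.321  0.031] ext [0.021 0.021] ztop 0.039
ball? 51 uv [352. 198.] med [ 0.428 -0.272  0.031] ext [0.019 0.023] ztop 0.036
ball? 48 uv [369. 204.] med [ 0.401 -0.313  0.031] ext [0.02 0.02] ztop 0.037
```

>>> {"api": "servo_tool", "payload": {"commands": [[[-0.032,-0.001,-0.015],[0,-0.008,0]],[[-0.065,-0.002,-0.03],[0,-0.015,0]],[[-0.097,-0.002,-0.044],[0.001,-0.023,0]],[[-0.129,-0.002,-0.059],[0.001,-0.03,0]],[[-0.16,-0.002,-0.075],[0.001,-0.037,0]],[[-0.192,-0.002,-0.09],[0.001,-0.045,0.001]],[[-0.219,-0.002,-0.096],[0.001,-0.067,0.001]],[[-0.246,-0.002,-0.1],[0.001,-0.089,0.001]],[[-0.27,-0.002,-0.094],[0.001,-0.128,0.001]],[[-0.293,-0.002,-0.086],[0.001,-0.167,0.001]],[[-0.321,-0.002,-0.084],[0.001,-0.195,0.001]],[[-0.35,-0.002,-0.085],[0.001,-0.223,0.001]],[[-0.382,-0.002,-0.092],[0.001,-0.24,0.001]],[[-0.414,-0.002,-0.101],[0.001,-0.256,0.001]],[[-0.447,-0.002,-0.112],[0.001,-0.267,0.001]],[[-0.481,-0.002,-0.124],[0.001,-0.278,0.001]],[[-0.503,-0.002,-0.133],[0.001,-0.284,0.001]],[[-0.515,-0.002,-0.138],[0.001,-0.287,0.001]],[[-0.52,-0.002,-0.14],[0.001,-0.288,0.001]],[[-0.52,-0.002,-0.14],[0.001,-0.288,0.001]]]}}

```text
clock: 16.4
tcp_pos: [0.4738, -0.2831, 0.0784]
orientation: [-2.299, -2.068, -0.083]
contact_force: [1.1, 5.1, 6.0]
grip_width: 0.0168
gripper_force: 89.1
```

```bash
python3 - <<'E'
from seg import *
st();lip()
balls('top','t4.png',crop=(280,140,420,240)); balls('side')
lipgo(tw(-.117,-.022,.012),-96,-3);lipgo(tw(-.12,-.022,.032),-96,-12);lipgo(tw(-.10,-.022,.12),-96,-14)
E
```

```text
t 16.4 tcp [ 0.4738 -0.2831  0.0784] yaw 83.95 z [ 0.008  0.071 -0.997] w 0.0168 F [1.1 5.1 6. ] g 89.1 q [ 0.66  0.53 -0.25  1.95  0.09  0.7   0.27]
lip tray [-0.1125 -0.0222  0.0044] world [ 0.4639 -0.3775  0.0044] nose -96.0 down 4.1
ball? 70 uv [386. 189.] med [ 0.432 -0.367  0.034] ext [0.02  0.023] ztop 0.039
ball? 97 uv [367. 204.] med [ 0.404 -0.307  0.031] ext [0.036 0.04 ] ztop 0.038
ball? 35 uv [328. 173.] med [ 0.481 -0.364  0.026] ext [0.012 0.027] ztop 0.037
ball? 17 uv [341. 179.] med [ 0.427 -0.365  0.025] ext [0.005 0.024] ztop 0.033
ball? 50 uv [334. 188.] med [ 0.41  -0.282  0.03 ] ext [0.036 0.066] ztop 0.619
TCP [ 0.474 -0.279  0.074] ROW [0.014, -0.001, 0.02] [0.0, -0.079, -0.001] rows>= 2 clock 16.5
TCP [ 0.475 -0.274  0.077] ROW [0.037, -0.001, 0.009] [0.0, -0.179, -0.001] rows>= 3 clock 16.5
TCP [ 0.477 -0.252  0.161] ROW [0.147, -0.001, -0.32] [0.0, -0.201, -0.001] rows>= 4 clock 16.5
```

View pics/t4.png

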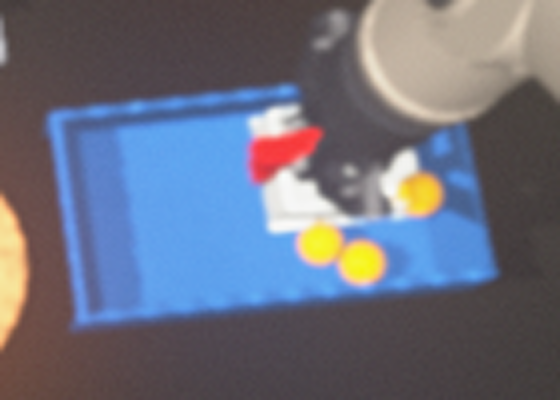

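Top crop: two balls (C, D) at (320,243), (362,262) beside the scoop; one at (420,193) on the pan's front edge, the fourth (seen by the side camera) on the lip's far side.

>>> {"api": "servo_tool", "payload": {"commands": [[[0,-0.007,0],[0,0,0]],[[0,-0.014,0],[0,0,0]],[[0,-0.02,0],[0,0,0]],[[0,-0.02,0],[0,0,0]],[[0.005,-0.02,0.006],[0,-0.026,0]],[[0.01,-0.02,0.013],[0,-0.052,0]],[[0.014,-0.02,0.018],[0,-0.079,0]],[[0.02,-0.02,0.016],[0,-0.104,0]],[[0.026,-0.02,0.013],[0,-0.13,0]],[[0.032,-0.02,0.011],[0,-0.154,0]],[[0.037,-0.02,0.009],[0,-0.179,0]],[[0.037,-0.02,0.009],[0,-0.179,0]],[[0.037,-0.02,0.009],[0,-0.179,0]]]}}

```text
clock: 17.8
tcp_pos: [0.4688, -0.2735, 0.0759]
orientation: [2.226, 2.002, -0.235]
contact_force: [-0.1, 0.2, -2.0]
grip_width: 0.0164
gripper_force: 87.9
```

```bash
python3 - <<'E'
from seg import *
st();lip()
balls('top','t5.png',crop=(280,140,420,240)); balls('side')
lipgo(tw(-.10,-.018,.12),-96,-14)
E
```

```text
t 17.8 tcp [ 0.4688 -0.2735  0.0759] yaw 83.96 z [-0.024 -0.206 -0.978] w 0.0164 F [-0.1  0.2 -2. ] g 87.9 q [ 0.32  0.48 -0.03  2.06  0.39  0.6  -0.14]
lip tray [-0.1203 -0.0161  0.0311] world [ 0.4569 -0.3846  0.0311] nose -96.0 down -12.0
ball? 45 uv [367. 188.] med [ 0.444 -0.313  0.046] ext [0.018 0.016] ztop 0.143
ball? 106 uv [366. 205.] med [ 0.401 -0.304  0.03 ] ext [0.032 0.045] ztop 0.948
ball? 8 uv [324. 180.] med [ 0.446 -0.286  0.043] ext [0.011 0.011] ztop 0.045
ball? 9 uv [340. 186.] med [ 0.396 -0.305  0.036] ext [0.018 0.034] ztop 0.047
ball? 28 uv [333. 189.] med [ 0.408 -0.277  0.031] ext [0.109 0.21 ] ztop 0.619
TCP [ 0.473 -0.252  0.161] ROW [0.016, 0.007, -0.35] [-0.001, -0.023, -0.001] rows>= 3 clock 17.9
```

View pics/t5.png

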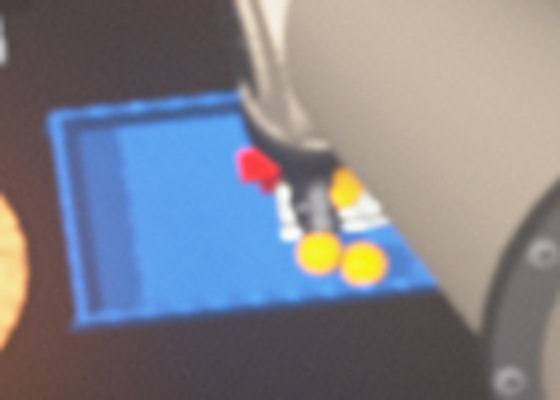

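>>> {"api": "servo_tool", "payload": {"commands": [[[0.002,0,-0.05],[0,-0.01,0]],[[0.004,0.001,-0.12],[0,-0.02,0]],[[0.008,0.003,-0.2],[0,-0.023,0]],[[0.012,0.005,-0.28],[0,-0.023,0]],[[0.02,0.007,-0.4],[0,-0.023,0]],[[0.03,0.007,-0.5],[0,-0.023,0]],[[0.03,0.007,-0.5],[0,-0.023,0]],[[0.03,0.007,-0.5],[0,-0.023,0]]]}}

```text
clock: 18.7
tcp_pos: [0.4744, -0.2402, 0.1974]
orientation: [2.205, 1.983, -0.272]
contact_force: [-1.2, -0.3, -0.6]
grip_width: 0.0165
gripper_force: 87.9
```

```bash
python3 - <<'E'
from seg import *
st();lip()
print('top');balls('top'); print('side');balls('side','s6.png',crop=(280,90,420,200))
E
```

```text
t 18.7 tcp [ 0.4744 -0.2402  0.1974] yaw 83.92 z [-0.026 -0.242 -0.97 ] w 0.0165 F [-1.2 -0.3 -0.6] g 87.9 q [ 0.25  0.28 -0.05  2.01  0.35  0.86 -0.13]
lip tray [-0.0881 -0.0182  0.1567] world [ 0.4624 -0.3528  0.1567] nose -96.1 down -14.1
top
ball? 43 uv [361. 208.] med [ 0.396 -0.288  0.031] ext [0.017 0.024] ztop 0.037
ball? 9 uv [369. 209.] med [ 0.388 -0.308  0.028] ext [0.05  0.164] ztop 0.618
side
ball? 4 uv [322. 150.] med [ 0.452 -0.254  0.163] ext [0.002 0.006] ztop 0.164
ball? 4 uv [342. 186.] med [ 0.39  -0.298  0.041] ext [0.014 0.024] ztop 0.048
ball? 4 uv [334. 190.] med [ 0.396 -0.263  0.04 ] ext [0.015 0.028] ztop 0.047
```

View pics/s6.png

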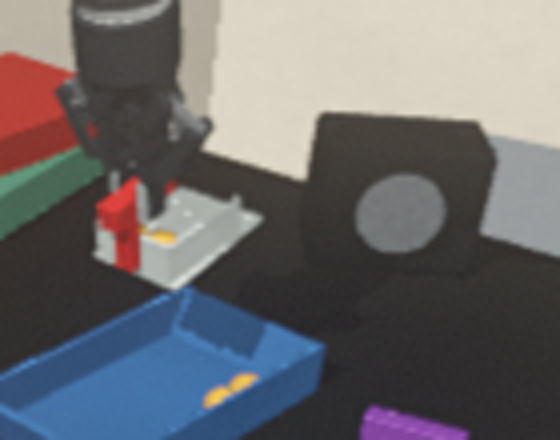

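Side crop: yellow shows inside the scoop pan at (140,228) and (162,237); two balls remain in the tray near its side at (215,397), (243,383).

```bash
python3 - <<'E'
from seg import *
lipgo([.443,.215,.16],-94,-14)
lipgo([.443,.215,.16],-96,-14)
E
```

```text
TCP [0.451 0.328 0.201] ROW [2.179, -0.331, -0.564] [-0.007, 0.0, -0.022] rows>= 13 clock 18.8
TCP [0.455 0.328 0.201] ROW [2.179, -0.315, -0.564] [-0.002, 0.001, -0.001] rows>= 13 clock 18.8
```

>>> {"api": "servo_tool", "payload": {"commands": [[[0.02,-0.003,-0.005],[0,0,0]],[[0.07,-0.011,-0.018],[0,0,0]],[[0.15,-0.023,-0.039],[0,0,0]],[[0.25,-0.038,-0.065],[0,0,0]],[[0.35,-0.053,-0.091],[0,0,0]],[[0.45,-0.068,-0.116],[0,0,0]],[[0.55,-0.084,-0.142],[0,0,0]],[[0.65,-0.099,-0.168],[0,0,0]],[[0.75,-0.114,-0.194],[0,0,0]],[[0.85,-0.129,-0.22],[0,0,0]],[[0.92,-0.14,-0.238],[0,0,0]],[[0.97,-0.147,-0.251],[0,0,0]],[[1,-0.152,-0.259],[0,0,0]],[[1,-0.152,-0.259],[0,0,0]]]}}

```text
clock: 20.2
tcp_pos: [0.4637, 0.0218, 0.1988]
orientation: [2.204, 1.986, -0.273]
contact_force: [-0.4, -0.6, -1.7]
grip_width: 0.0161
gripper_force: 88.0
```

>>> {"api": "servo_tool", "payload": {"commands": [[[0.02,-0.003,-0.005],[0,0,0]],[[0.07,-0.011,-0.018],[0,0,0]],[[0.15,-0.023,-0.039],[0,0,0]],[[0.25,-0.038,-0.065],[0,0,0]],[[0.35,-0.053,-0.091],[0,0,0]],[[0.45,-0.068,-0.116],[0,0,0]],[[0.55,-0.084,-0.142],[0,0,0]],[[0.65,-0.099,-0.168],[0,0,0]],[[0.75,-0.114,-0.194],[0,0,0]],[[0.85,-0.129,-0.22],[0,0,0]],[[0.92,-0.14,-0.238],[0,0,0]],[[0.97,-0.147,-0.251],[0,0,0]],[[1,-0.152,-0.259],[0,0,0]],[[1,-0.152,-0.259],[0,0,0]]]}}

```text
clock: 21.6
tcp_pos: [0.4532, 0.2823, 0.201]
orientation: [2.205, 1.985, -0.273]
contact_force: [-0.4, -0.1, -1.2]
grip_width: 0.0164
gripper_force: 88.0
```

```bash
python3 - <<'E'
from seg import *
st();lip()
B=(.3,.62,.1,.5); print('top');balls('top',box=B); print('side'); balls('side',box=B)
print('tray');balls('top')
lipgo([.443,.225,.12],-94,-5); lipgo([.443,.225,.085],-94,15);lipgo([.443,.23,.075],-94,30);lipgo([.443,.235,.073],-94,42)
E
```

```text
t 21.6 tcp [0.4532 0.2823 0.201 ] yaw 84.0 z [-0.027 -0.241 -0.97 ] w 0.0164 F [-0.4 -0.1 -1.2] g 88.0 q [-0.49  0.41 -0.36  1.82  0.31  1.15 -1.09]
lip tray [0.4293 0.0574 0.1603] world [0.4413 0.1696 0.1603] nose -96.0 down -14.0
top
ball? 1154 uv [170. 232.] med [0.418 0.225 0.024] ext [0.156 0.143] ztop 0.948
ball? 67 uv [141. 218.] med [0.465 0.251 0.165] ext [0.022 0.016] ztop 0.948
ball? 89 uv [141. 233.] med [0.433 0.258 0.165] ext [0.021 0.018] ztop 0.171
side
ball? 60 uv [189. 229.] med [0.438 0.268 0.166] ext [0.032 0.023] ztop 0.619
ball? 4712 uv [200. 271.] med [0.447 0.251 0.028] ext [0.153 0.153] ztop 0.619
ball? 892 uv [108. 346.] med [0.431 0.486 0.012] ext [0.117 0.037] ztop 0.619
tray
ball? 62 uv [372. 207.] med [ 0.392 -0.317  0.032] ext [0.018 0.02 ] ztop 0.036
ball? 57 uv [360. 208.] med [ 0.396 -0.285  0.033] ext [0.017 0.02 ] ztop 0.036
TCP [0.45  0.33  0.178] ROW [0.213, -0.034, 0.041] [-0.005, 0.101, -0.023] rows>= 3 clock 21.8
TCP [0.449 0.304 0.176] ROW [0.114, -0.03, 0.076] [-0.001, 0.323, -0.024] rows>= 5 clock 21.8
TCP [0.447 0.283 0.183] ROW [0.025, -0.028, 0.068] [0.003, 0.49, -0.024] rows>= 7 clock 21.8
TCP [0.445 0.264 0.19 ] ROW [-0.054, -0.027, 0.061] [0.005, 0.623, -0.024] rows>= 8 clock 21.8
```

>>> {"api": "servo_tool", "payload": {"commands": [[[0.05,-0.01,0.01],[0,0.02,-0.005]],[[0.12,-0.02,0.02],[-0.003,0.05,-0.015]],[[0.18,-0.03,0.03],[-0.005,0.08,-0.02]],[[0.213,-0.034,0.041],[-0.005,0.101,-0.023]],[[0.18,-0.033,0.053],[-0.004,0.175,-0.023]],[[0.147,-0.031,0.065],[-0.002,0.25,-0.023]],[[0.114,-0.03,0.076],[-0.001,0.323,-0.024]],[[0.084,-0.029,0.073],[0,0.379,-0.024]],[[0.055,-0.029,0.071],[0.002,0.435,-0.024]],[[0.025,-0.028,0.068],[0.003,0.49,-0.024]],[[0,-0.028,0.066],[0.003,0.535,-0.024]],[[-0.027,-0.027,0.063],[0.004,0.58,-0.024]],[[-0.054,-0.027,0.061],[0.005,0.623,-0.024]],[[-0.054,-0.027,0.061],[0.005,0.623,-0.024]],[[-0.054,-0.027,0.061],[0.005,0.623,-0.024]],[[-0.054,-0.027,0.061],[0.005,0.623,-0.024]],[[-0.054,-0.027,0.061],[0.005,0.623,-0.024]],[[-0.054,-0.027,0.061],[0.005,0.623,-0.024]]]}}

```text
clock: 23.55
tcp_pos: [0.4445, 0.2668, 0.19]
orientation: [-1.861, -1.743, -0.716]
contact_force: [-0.2, -0.4, -2.1]
grip_width: 0.0165
gripper_force: 88.2
```

```bash
python3 - <<'E'
from seg import *
st();lip()
lipgo([.45,.20,.17],-94,15);lipgo([.455,.1,.22],-95,20);lipgo(tw(.062,.024,.2),-96,30);lipgo(tw(.062,.024,.005),-96,30)
E
```

```text
t 23.55 tcp [0.4445 0.2668 0.19  ] yaw 86.27 z [ 0.045  0.667 -0.743] w 0.0165 F [-0.2 -0.4 -2.1] g 88.2 q [ 0.58  0.5  -1.04  2.18 -0.59  0.45  0.11]
lip tray [0.4967 0.0631 0.0733] world [0.4427 0.2373 0.0733] nose -93.7 down 42.0
TCP [0.456 0.279 0.261] ROW [0.228, 0.041, -0.175] [-0.0, -0.3, 0.002] rows>= 5 clock 23.6
TCP [0.461 0.171 0.317] ROW [0.059, 0.093, -0.631] [-0.006, -0.244, 0.012] rows>= 5 clock 23.6
TCP [ 0.442 -0.146  0.308] ROW [-0.91, 0.099, -1.454] [-0.014, -0.133, 0.02] rows>= 10 clock 23.6
TCP [ 0.442 -0.146  0.113] ROW [-1.432, 0.098, -0.874] [-0.014, -0.133, 0.02] rows>= 10 clock 23.6
```

>>> {"api": "servo_tool", "payload": {"commands": [[[0.05,0.01,-0.05],[0,-0.08,0]],[[0.11,0.02,-0.1],[0,-0.16,0]],[[0.17,0.03,-0.14],[0,-0.23,0]],[[0.228,0.041,-0.175],[0,-0.3,0.002]],[[0.18,0.06,-0.32],[0,-0.28,0.005]],[[0.12,0.08,-0.5],[-0.004,-0.26,0.01]],[[0.059,0.093,-0.631],[-0.006,-0.244,0.012]],[[-0.08,0.094,-0.75],[-0.006,-0.23,0.012]],[[-0.22,0.095,-0.87],[-0.008,-0.2,0.013]],[[-0.36,0.096,-0.99],[-0.01,-0.18,0.015]],[[-0.36,0.096,-0.99],[-0.01,-0.18,0.015]],[[-0.36,0.096,-0.99],[-0.01,-0.18,0.015]]]}}

```text
clock: 24.75
tcp_pos: [0.4528, 0.0316, 0.3133]
orientation: [-2.076, -1.88, -0.476]
contact_force: [-0.1, 0.6, -0.6]
grip_width: 0.0166
gripper_force: 88.4
```

```bash
python3 - <<'E'
from seg import *
st();lip()
im,d,P=balls('top','t7.png',crop=(100,140,240,270)); im2,d2,P2=balls('side')
lipgo(tw(.062,.024,.09),-96,30)
E
```

```text
t 24.75 tcp [0.4528 0.0316 0.3133] yaw 84.34 z [ 0.043  0.433 -0.9  ] w 0.0166 F [-0.1  0.6 -0.6] g 88.4 q [ 0.55  0.1  -0.49  2.   -0.46  1.08  0.19]
lip tray [0.2324 0.0312 0.2094] world [ 0.4468 -0.0289  0.2094] nose -95.7 down 25.8
ball? 8 uv [340. 186.] med [ 0.391 -0.296  0.041] ext [0.017 0.036] ztop 0.049
ball? 7 uv [335. 189.] med [ 0.4   -0.275  0.035] ext [0.015 0.032] ztop 0.048
TCP [ 0.442 -0.146  0.198] ROW [-0.851, 0.024, 0.101] [-0.003, 0.046, 0.006] rows>= 6 clock 24.9
```

View pics/t7.png

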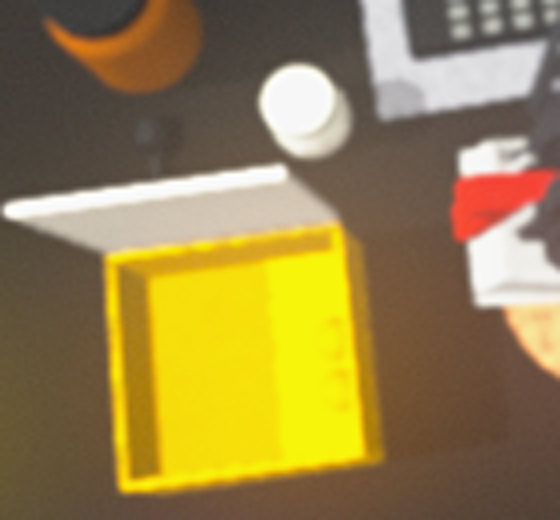

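Top crop: the tin shows two ball outlines at (330,338) and (330,390) by its side wall; lid upright. Going back for the other two.

>>> {"api": "servo_tool", "payload": {"commands": [[[-0.15,0.005,0.01],[0,0.01,0]],[[-0.32,0.01,0.03],[0,0.02,0.003]],[[-0.5,0.016,0.05],[-0.002,0.03,0.005]],[[-0.68,0.02,0.08],[-0.003,0.04,0.006]],[[-0.8,0.024,0.1],[-0.003,0.046,0.006]],[[-0.851,0.024,0.101],[-0.003,0.046,0.006]],[[-0.851,0.024,0.101],[-0.003,0.046,0.006]],[[-0.851,0.024,0.101],[-0.003,0.046,0.006]]]}}

```text
clock: 25.65
tcp_pos: [0.4422, -0.1461, 0.1988]
orientation: [-2.036, -1.834, -0.547]
contact_force: [-0.3, 0.4, -0.9]
grip_width: 0.0169
gripper_force: 88.2
```

```bash
python3 - <<'E'
from seg import *
st();lip();balls('top')
lipgo(tw(.062,.0235,.005),-96,30)
E
```

```text
t 25.65 tcp [ 0.4422 -0.1461  0.1988] yaw 84.05 z [ 0.053  0.497 -0.866] w 0.0169 F [-0.3  0.4 -0.9] g 88.2 q [ 0.77  0.36 -0.34  1.99 -0.44  1.04  0.61]
lip tray [0.0623 0.0234 0.0907] world [ 0.4368 -0.1989  0.0907] nose -95.9 down 30.0
ball? 58 uv [372. 207.] med [ 0.393 -0.316  0.03 ] ext [0.019 0.021] ztop 0.036
ball? 66 uv [360. 208.] med [ 0.396 -0.285  0.032] ext [0.019 0.024] ztop 0.044
TCP [ 0.442 -0.146  0.113] ROW [-0.173, -0.001, 0.297] [0.001, 0.0, 0.001] rows>= 3 clock 25.7
```

>>> {"api": "servo_tool", "payload": {"commands": [[[-0.05,0,0.08],[0,0,0]],[[-0.1,0,0.17],[0,0,0]],[[-0.14,0,0.24],[0,0,0]],[[-0.16,0,0.28],[0,0,0]],[[-0.174,0,0.299],[0,0,0]],[[-0.174,0,0.299],[0,0,0]],[[-0.174,0,0.299],[0,0,0]]]}}

```text
clock: 26.4
tcp_pos: [0.4419, -0.1469, 0.1129]
orientation: [-2.036, -1.832, -0.548]
contact_force: [-1.1, 2.3, 3.4]
grip_width: 0.016
gripper_force: 88.6
```

```bash
python3 - <<'E'
from seg import *
st();lip()
for x,p in [(.03,28),(-.02,22),(-.06,10),(-.113,4)]: lipgo(tw(x,.0235,.0045),-96,p)
E
```

```text
t 26.4 tcp [ 0.4419 -0.1469  0.1129] yaw 83.98 z [ 0.053  0.498 -0.865] w 0.016 F [-1.1  2.3  3.4] g 88.6 q [ 0.77  0.5  -0.34  2.04 -0.44  0.86  0.68]
lip tray [0.0616 0.0237 0.0048] world [ 0.4364 -0.1995  0.0048] nose -96.0 down 30.1
TCP [ 0.439 -0.174  0.111] ROW [-0.101, 0.001, -0.048] [0.001, -0.023, -0.0] rows>= 2 clock 26.4
TCP [ 0.435 -0.213  0.104] ROW [-0.249, 0.001, -0.104] [0.0, -0.09, -0.0] rows>= 3 clock 26.4
TCP [ 0.433 -0.234  0.088] ROW [-0.354, 0.001, -0.089] [0.0, -0.223, -0.0] rows>= 4 clock 26.4
TCP [ 0.428 -0.279  0.078] ROW [-0.528, 0.001, -0.146] [0.0, -0.29, -0.0] rows>= 5 clock 26.4
```

>>> {"api": "servo_tool", "payload": {"commands": [[[-0.034,0.001,-0.018],[0,-0.008,0]],[[-0.068,0.001,-0.034],[0,-0.015,0]],[[-0.101,0.001,-0.048],[0,-0.023,0]],[[-0.133,0.001,-0.063],[0,-0.03,0]],[[-0.164,0.001,-0.079],[0,-0.037,0]],[[-0.196,0.001,-0.094],[0,-0.045,0]],[[-0.223,0.001,-0.1],[0,-0.067,0]],[[-0.249,0.001,-0.104],[0,-0.09,0]],[[-0.274,0.001,-0.098],[0,-0.128,0]],[[-0.297,0.001,-0.09],[0,-0.167,0]],[[-0.325,0.001,-0.088],[0,-0.195,0]],[[-0.354,0.001,-0.089],[0,-0.223,0]],[[-0.386,0.001,-0.096],[0,-0.24,0]],[[-0.418,0.001,-0.105],[0,-0.256,0]],[[-0.451,0.001,-0.116],[0,-0.267,0]],[[-0.485,0.001,-0.128],[0,-0.278,0]],[[-0.507,0.001,-0.137],[0,-0.284,0]],[[-0.519,0.001,-0.142],[0,-0.287,0]],[[-0.524,0.001,-0.144],[0,-0.288,0]],[[-0.524,0.001,-0.144],[0,-0.288,0]]]}}

```text
clock: 28.4
tcp_pos: [0.429, -0.2785, 0.0783]
orientation: [-2.301, -2.069, -0.084]
contact_force: [1.2, 7.6, 9.3]
grip_width: 0.0167
gripper_force: 89.3
```

```bash
python3 - <<'E'
from seg import *
st();lip()
balls('top','t8.png',crop=(280,140,420,240)); balls('side')
E
```

```text
t 28.4 tcp [ 0.429  -0.2785  0.0783] yaw 83.91 z [ 0.01   0.071 -0.997] w 0.0167 F [1.2 7.6 9.3] g 89.3 q [ 0.56  0.47 -0.09  2.05 -0.05  0.65  0.42]
lip tray [-0.1127  0.0228  0.0043] world [ 0.419  -0.373   0.0043] nose -96.1 down 4.1
ball? 45 uv [339. 180.] med [ 0.418 -0.334  0.033] ext [0.047 0.073] ztop 0.619
```

View pics/t8.png

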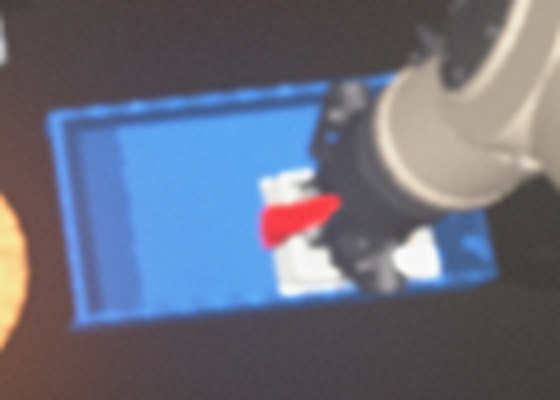

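Top crop: no balls left beside the scoop; both are hidden in the pan under the gripper, matching the side camera's gold points at (0.418,-0.334).

>>> {"api": "servo_tool", "payload": {"commands": [[[0.005,0,0.006],[0,-0.026,0]],[[0.01,0,0.013],[0,-0.052,0]],[[0.014,0.004,0.018],[0,-0.079,0]],[[0.02,0.004,0.016],[0,-0.104,0]],[[0.026,0.004,0.013],[0,-0.13,0]],[[0.032,0.004,0.011],[0,-0.154,0]],[[0.037,0.004,0.009],[0,-0.179,0]],[[0.037,0.004,0.009],[0,-0.179,0]],[[0.037,0.004,0.009],[0,-0.179,0]],[[0.039,0.004,-0.04],[0,-0.19,0]],[[0.041,0.01,-0.11],[0,-0.2,0]],[[0.045,0.01,-0.19],[0,-0.202,0]],[[0.05,0.01,-0.27],[0,-0.202,0]],[[0.057,0.01,-0.39],[0,-0.202,0]],[[0.067,0.01,-0.49],[0,-0.202,0]],[[0.067,0.01,-0.49],[0,-0.202,0]],[[0.067,0.01,-0.49],[0,-0.202,0]]]}}

```text
clock: 30.2
tcp_pos: [0.4306, -0.2721, 0.2012]
orientation: [2.206, 1.978, -0.272]
contact_force: [-0.8, 0.2, -1.5]
grip_width: 0.0167
gripper_force: 88.2
```

```bash
python3 - <<'E'
from seg import *
st();lip()
print('top');balls('top','t9.png',crop=(280,140,420,240)); print('side');balls('side')
lipgo([.443,.17,.16],-96,-14)
E
```

```text
t 30.2 tcp [ 0.4306 -0.2721  0.2012] yaw 83.75 z [-0.025 -0.243 -0.97 ] w 0.0167 F [-0.8  0.2 -1.5] g 88.2 q [0.13 0.23 0.18 2.08 0.28 0.8  0.01]
lip tray [-0.1245  0.0222  0.1606] world [ 0.4184 -0.3848  0.1606] nose -96.3 down -14.1
top
side
TCP [0.455 0.283 0.201] ROW [2.147, -0.14, -0.544] [-0.002, 0.001, -0.002] rows>= 13 clock 30.3
```

View pics/t9.png

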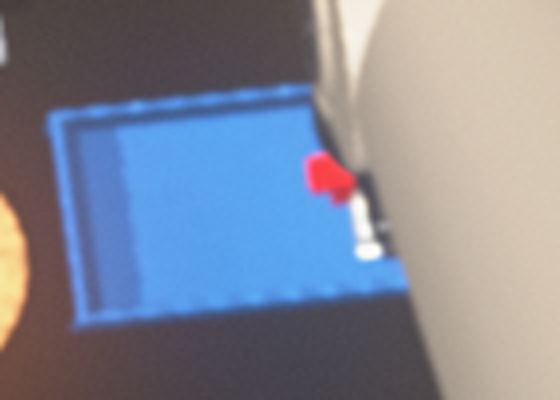

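Top crop: the visible tray is empty; the arm hides the far end, so I check once it has moved away.

>>> {"api": "servo_tool", "payload": {"commands": [[[0.02,-0.001,-0.005],[0,0,0]],[[0.07,-0.004,-0.018],[0,0,0]],[[0.15,-0.01,-0.038],[0,0,0]],[[0.25,-0.016,-0.064],[0,0,0]],[[0.35,-0.023,-0.089],[0,0,0]],[[0.45,-0.03,-0.114],[0,0,0]],[[0.55,-0.036,-0.14],[0,0,0]],[[0.65,-0.042,-0.165],[0,0,0]],[[0.75,-0.049,-0.19],[0,0,0]],[[0.85,-0.055,-0.215],[0,0,0]],[[0.92,-0.06,-0.233],[0,0,0]],[[0.97,-0.063,-0.246],[0,0,0]],[[1,-0.065,-0.253],[0,0,0]],[[1,-0.065,-0.253],[0,0,0]]]}}

```text
clock: 31.7
tcp_pos: [0.4422, -0.0128, 0.2004]
orientation: [2.205, 1.982, -0.274]
contact_force: [0.1, -0.3, -1.8]
grip_width: 0.0164
gripper_force: 88.1
```

```bash
python3 - <<'E'
from seg import *
st();lip()
print('top');balls('top'); print('scoop');balls('top',box=(.38,.53,-.12,.12)); print('sidescoop');balls('side',box=(.38,.53,-.12,.12))
lipgo([.443,.17,.16],-96,-14)
E
```

```text
t 31.7 tcp [ 0.4422 -0.0128  0.2004] yaw 83.92 z [-0.027 -0.243 -0.97 ] w 0.0164 F [ 0.1 -0.3 -1.8] g 88.1 q [-0.26  0.19 -0.01  2.12  0.29  0.94 -0.56]
lip tray [0.1346 0.0376 0.1598] world [ 0.4302 -0.1255  0.1598] nose -96.1 down -14.1
top
scoop
ball? 30 uv [273. 193.] med [ 0.457 -0.054  0.169] ext [0.017 0.014] ztop 0.217
sidescoop
ball? 28 uv [283. 178.] med [ 0.427 -0.028  0.167] ext [0.036 0.033] ztop 0.172
TCP [0.455 0.283 0.201] ROW [1.151, -0.078, -0.291] [-0.001, 0.002, -0.003] rows>= 7 clock 31.9
```

>>> {"api": "servo_tool", "payload": {"commands": [[[0.02,-0.001,-0.005],[0,0,0]],[[0.07,-0.004,-0.018],[0,0,0]],[[0.15,-0.01,-0.038],[0,0,0]],[[0.25,-0.016,-0.064],[0,0,0]],[[0.35,-0.023,-0.089],[0,0,0]],[[0.45,-0.03,-0.114],[0,0,0]],[[0.55,-0.036,-0.14],[0,0,0]],[[0.65,-0.042,-0.165],[0,0,0]],[[0.75,-0.049,-0.19],[0,0,0]],[[0.85,-0.055,-0.215],[0,0,0]],[[0.92,-0.06,-0.233],[0,0,0]],[[0.97,-0.063,-0.246],[0,0,0]],[[1,-0.065,-0.253],[0,0,0]],[[1,-0.065,-0.253],[0,0,0]]]}}

```text
clock: 33.25
tcp_pos: [0.4537, 0.2454, 0.2009]
orientation: [2.205, 1.982, -0.273]
contact_force: [-0.7, -0.7, -1.5]
grip_width: 0.0161
gripper_force: 88.1
```

```bash
python3 - <<'E'
from seg import *
st();lip()
B=(.3,.62,.1,.5); print('top');balls('top',box=B)
lipgo([.443,.225,.12],-94,-5); lipgo([.443,.225,.085],-94,15);lipgo([.443,.23,.075],-94,30);lipgo([.443,.235,.073],-94,42)
E
```

```text
t 33.25 tcp [0.4537 0.2454 0.2009] yaw 83.89 z [-0.026 -0.243 -0.97 ] w 0.0161 F [-0.7 -0.7 -1.5] g 88.1 q [-0.59  0.36 -0.16  1.88  0.24  1.1  -0.98]
lip tray [0.3926 0.0532 0.1604] world [0.4416 0.1327 0.1604] nose -96.1 down -14.1
top
ball? 180 uv [159. 202.] med [0.522 0.236 0.059] ext [0.021 0.131] ztop 0.948
ball? 79 uv [160. 214.] med [0.464 0.209 0.168] ext [0.021 0.017] ztop 0.212
ball? 90 uv [156. 228.] med [0.436 0.222 0.165] ext [0.018 0.022] ztop 0.169
ball? 1094 uv [156. 251.] med [0.402 0.279 0.005] ext [0.076 0.148] ztop 0.948
TCP [0.45  0.33  0.178] ROW [0.352, -0.051, 0.006] [-0.004, 0.102, -0.024] rows>= 3 clock 33.3
TCP [0.449 0.304 0.176] ROW [0.253, -0.047, 0.041] [0.0, 0.324, -0.024] rows>= 5 clock 33.3
TCP [0.447 0.283 0.183] ROW [0.164, -0.045, 0.033] [0.003, 0.491, -0.025] rows>= 7 clock 33.3
TCP [0.445 0.264 0.19 ] ROW [0.085, -0.043, 0.025] [0.006, 0.624, -0.024] rows>= 8 clock 33.3
```

>>> {"api": "servo_tool", "payload": {"commands": [[[0.05,-0.01,0],[0,0.01,-0.005]],[[0.14,-0.02,0],[-0.002,0.03,-0.01]],[[0.24,-0.035,0.003],[-0.003,0.06,-0.015]],[[0.32,-0.045,0.005],[-0.004,0.085,-0.02]],[[0.352,-0.051,0.006],[-0.004,0.102,-0.024]],[[0.32,-0.05,0.018],[-0.003,0.175,-0.024]],[[0.286,-0.048,0.03],[-0.001,0.25,-0.024]],[[0.253,-0.047,0.041],[0,0.324,-0.024]],[[0.223,-0.046,0.038],[0.001,0.38,-0.024]],[[0.194,-0.045,0.036],[0.002,0.436,-0.024]],[[0.164,-0.045,0.033],[0.003,0.491,-0.025]],[[0.138,-0.044,0.03],[0.004,0.535,-0.024]],[[0.11,-0.043,0.028],[0.005,0.58,-0.024]],[[0.085,-0.043,0.025],[0.006,0.624,-0.024]],[[0.085,-0.043,0.025],[0.006,0.624,-0.024]],[[0.085,-0.043,0.025],[0.006,0.624,-0.024]],[[0.085,-0.043,0.025],[0.006,0.624,-0.024]],[[0.085,-0.043,0.025],[0.006,0.624,-0.024]],[[0.085,-0.043,0.025],[0.006,0.624,-0.024]]]}}

```text
clock: 35.2
tcp_pos: [0.4448, 0.266, 0.1902]
orientation: [-1.862, -1.741, -0.716]
contact_force: [-0.5, -0.6, -0.8]
grip_width: 0.0164
gripper_force: 88.3
```

>>> {"api": "servo_tool", "payload": {"commands": [[[0.05,0.01,-0.05],[0,-0.08,0]],[[0.11,0.02,-0.1],[0,-0.16,0]],[[0.17,0.03,-0.14],[0,-0.23,0]],[[0.228,0.041,-0.175],[0,-0.3,0.002]],[[0.18,0.06,-0.32],[0,-0.28,0.005]],[[0.12,0.08,-0.5],[-0.004,-0.26,0.01]],[[0.059,0.093,-0.631],[-0.006,-0.244,0.012]],[[-0.08,0.094,-0.75],[-0.006,-0.23,0.012]],[[-0.22,0.095,-0.87],[-0.008,-0.2,0.013]],[[-0.36,0.096,-0.99],[-0.01,-0.18,0.015]],[[-0.36,0.096,-0.99],[-0.01,-0.18,0.015]],[[-0.36,0.096,-0.99],[-0.01,-0.18,0.015]]]}}

```text
clock: 36.4
tcp_pos: [0.4528, 0.0307, 0.3134]
orientation: [-2.077, -1.878, -0.476]
contact_force: [-0.2, 0.4, -0.9]
grip_width: 0.0163
gripper_force: 88.4
```

```bash
python3 - <<'E'
from seg import *
st();lip()
im,d,P=cloud('top'); b=(d>0)&(abs(P[...,0]-.456)<.066)&(abs(P[...,1]-.248)<.066)&(P[...,2]>.018)&(P[...,2]<.06)
n,l,s,c=cv2.connectedComponentsWithStats(O(b,2))
for k in range(1,n): print(s[k,4],c[k].round(),np.median(P[l==k],0).round(3),P[l==k][:,2].max().round(3))
save(im[130:280,90:250],'t10.png',4.5)
balls('top'); 
go([.451,.041,.22],117.8,0); lipgo([.4726+.466*.055,.0014-.885*.055,.006],-62.2,0)
im,d,P=cloud('wrist'); np.savez('w10.npz',im=im,d=d,P=P)
hsv=cv2.cvtColor(im,cv2.COLOR_RGB2HSV); H,S,V=[hsv[...,i].astype(int) for i in range(3)]
q=P[comp(P,O((d>0)&(P[...,2]<.012)&(P[...,2]>.003)&(H>5)&(H<20)&(S>60)&(abs(P[...,0]-.46)<.12)&(abs(P[...,1]-0)<.12)))]
if len(q)>100: print('coaster',np.percentile(q[:,:2],[.5,99.5],axis=0).round(3),len(q))
E
```

```text
t 36.4 tcp [0.4528 0.0307 0.3134] yaw 84.23 z [ 0.043  0.433 -0.9  ] w 0.0163 F [-0.2  0.4 -0.9] g 88.4 q [ 0.33  0.08 -0.25  2.01 -0.49  1.09  0.22]
lip tray [0.2315 0.0312 0.2095] world [ 0.4466 -0.0298  0.2095] nose -95.8 down 25.8
107 [174. 205.] [0.519 0.195 0.028] 0.948
177 [135. 227.] [0.475 0.31  0.032] 0.053
54 [183. 224.] [0.456 0.186 0.03 ] 0.036
96 [147. 237.] [0.443 0.285 0.029] 0.948
66 [185. 238.] [0.417 0.188 0.031] 0.948
ROW [-0.135, -0.01, 0.351] [0.083, -0.279, -0.363] rows>= 6 clock 36.5
TCP [0.452 0.041 0.073] ROW [-0.39, -0.007, 0.88] [0.083, -0.279, -0.363] rows>= 6 clock 36.5
```

View pics/t10.png

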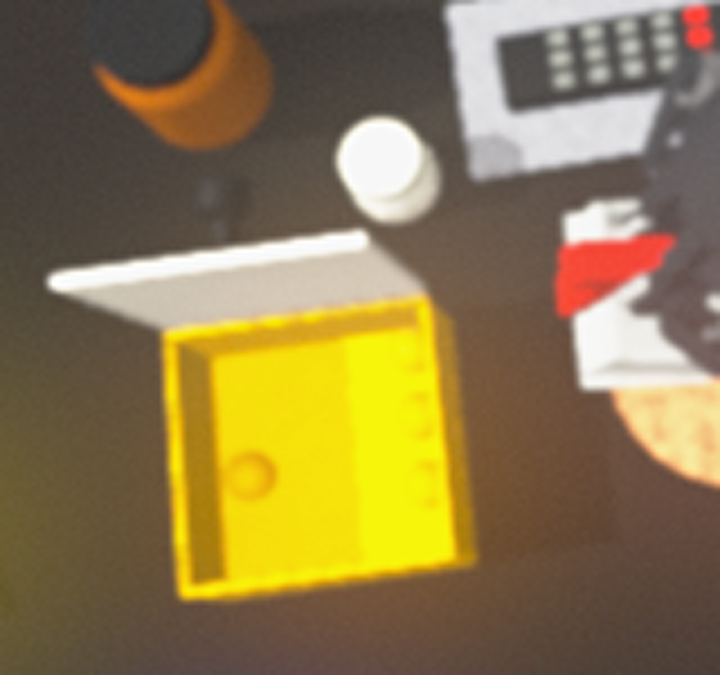

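Top crop: all four balls are in the tin at (250,475), (412,350), (415,415), (425,480); lid still upright. Now put the scoop back at its original spot on the coaster.

>>> {"api": "servo_tool", "payload": {"commands": [[[-0.02,0,0.06],[0.015,-0.05,-0.065]],[[-0.045,-0.002,0.12],[0.03,-0.1,-0.13]],[[-0.07,-0.004,0.18],[0.045,-0.15,-0.195]],[[-0.09,-0.006,0.24],[0.06,-0.2,-0.26]],[[-0.12,-0.008,0.3],[0.075,-0.25,-0.32]],[[-0.135,-0.01,0.351],[0.083,-0.279,-0.363]],[[-0.135,-0.01,0.351],[0.083,-0.279,-0.363]],[[-0.2,-0.009,0.49],[0.083,-0.279,-0.363]],[[-0.26,-0.009,0.61],[0.083,-0.279,-0.363]],[[-0.32,-0.008,0.73],[0.083,-0.279,-0.363]],[[-0.36,-0.008,0.82],[0.083,-0.279,-0.363]],[[-0.38,-0.007,0.86],[0.083,-0.279,-0.363]],[[-0.38,-0.007,0.86],[0.083,-0.279,-0.363]],[[-0.38,-0.007,0.86],[0.083,-0.279,-0.363]]]}}

```text
clock: 37.95
tcp_pos: [0.4527, 0.0397, 0.0794]
orientation: [1.628, 2.686, 0.002]
contact_force: [0.5, -0.5, -0.3]
grip_width: 0.0167
gripper_force: 88.2
```

```bash
python3 - <<'E'
from seg import *
st();lip()
lipgo([.4726+.466*.055,.0014-.885*.055,.006],-62.2,0)
im,d,P=cloud('top');hsv=cv2.cvtColor(im,cv2.COLOR_RGB2HSV); H,S,V=[hsv[...,i].astype(int) for i in range(3)]
z=np.load('top0.npz'); im,d,P=z['im'],z['d'],z['P'];hsv=cv2.cvtColor(im,cv2.COLOR_RGB2HSV); H,S,V=[hsv[...,i].astype(int) for i in range(3)]
b=O((d>0)&(H>5)&(H<20)&(S>70)&(V>150)&(abs(P[...,0]-.46)<.14)&(abs(P[...,1]-0)<.14)&(P[...,2]<.05));q=P[comp(P,b)];print('coaster',np.percentile(q[:,:2],[.5,99.5],axis=0).round(3),rect(q))
E
```

```text
t 37.95 tcp [0.4527 0.0397 0.0794] yaw 117.56 z [ 0.002  0.    -1.   ] w 0.0167 F [ 0.5 -0.5 -0.3] g 88.2 q [ 0.03  0.4  -0.31  2.19  0.22  0.58  0.05]
lip tray [ 0.218  -0.0229  0.0125] world [ 0.4991 -0.0489  0.0125] nose -62.4 down -0.0
TCP [0.452 0.041 0.073] ROW [0.007, -0.001, 0.026] [0.001, 0.0, -0.003] rows>= 2 clock 38.0
coaster [[ 0.417 -0.074]
 [ 0.465  0.005]] c(436.7,-37.1) 92x22 long@-62.4
```

>>> {"api": "servo_tool", "payload": {"commands": [[[0.007,0,0.014],[0,0,0]],[[0.007,0,0.024],[0,0,0]],[[0.007,0,0.028],[0,0,0]],[[0.007,0,0.028],[0,0,0]],[[0.007,0,0.028],[0,0,0]]]}}

```text
clock: 38.5
tcp_pos: [0.4517, 0.0414, 0.0731]
orientation: [1.626, 2.686, 0.001]
contact_force: [-3.9, 0.1, 18.8]
grip_width: 0.0166
gripper_force: 91.0
```

>>> {"api": "servo_tool", "payload": {"commands": [[[0,0,0],[0,0,0]],[[0,0,0],[0,0,0]],[[0,0,0],[0,0,0]],[[0,0,0],[0,0,0]],[[0,0,0],[0,0,0]],[[0,0,0],[0,0,0]],[[0,0,0],[0,0,0]],[[0,0,-0.1],[0,0,0]],[[0,0,-0.3],[0,0,0]],[[0,0,-0.5],[0,0,0]],[[0,0,-0.7],[0,0,0]],[[0,0,-0.9],[0,0,0]],[[0,0,-0.9],[0,0,0]]], "claw": 0}}

```text
clock: 39.8
tcp_pos: [0.4544, 0.0419, 0.3033]
orientation: [1.623, 2.678, 0.012]
contact_force: [1.5, 0.1, -1.2]
grip_width: 0.0854
gripper_force: 0.0
```

```bash
python3 - <<'E'
from seg import *
st()
im,d,P=cloud('wrist'); save(im,'w11.png'); hsv=cv2.cvtColor(im,cv2.COLOR_RGB2HSV); H,S,V=[hsv[...,i].astype(int) for i in range(3)]
near=(d>0)&(abs(P[...,0]-.46)<.12)&(abs(P[...,1]-.01)<.12)
q=P[comp(P,O(near&((H<6)|(H>174))&(S>150)&(P[...,2]>.07)))];print('handle',rect(q),np.percentile(q[:,2],[5,95]))
c=near&(H>5)&(H<20)&(S>60)&(P[...,2]<.012)&(P[...,2]>.003); q=P[O(c)>0]; print('coaster ext',np.percentile(q[:,:2],[.3,99.7],axis=0).round(3))
im,d,P=cloud('side'); L=(d>0)&(P[...,2]>.085)&(abs(P[...,0]-.53)<.06)&(abs(P[...,1]-.245)<.09); q=P[comp(P,O(L))]; print('lid',rect(q),np.percentile(q[:,2],[1,99]).round(3))
z=q[:,2]; print('x at z',[ (zz,np.median(q[abs(z-zz)<.006][:,0]).round(4)) for zz in (.1,.14,.18,.21)])
im,d,P=cloud('top'); L=(d>0)&(P[...,2]>.085)&(abs(P[...,0]-.54)<.1)&(abs(P[...,1]-.245)<.09); q=P[comp(P,O(L))]; print('lid top',rect(q),np.percentile(q[:,2],[1,99]).round(3))
for n in('top','side'): print(n,[(x['uv'],x['confidence']) for x in r.mark_of(n,'tin_lid_handle')])
E
```

```text
t 39.8 tcp [0.4544 0.0419 0.3033] yaw 117.58 z [ 0.013  0.001 -1.   ] w 0.0854 F [ 1.5  0.1 -1.2] g 0.0 q [ 0.13  0.07 -0.37  1.97  0.03  1.09  0.22]
handle c(449.7,39.9) 68x17 long@-62.3 [0.08018027 0.08290256]
coaster ext [[ 0.383 -0.095]
 [ 0.546  0.069]]
lid c(544.1,238.4) 150x52 long@85.8 [0.087 0.226]
x at z [(0.1, np.float64(0.5279)), (0.14, np.float64(0.5253)), (0.18, np.float64(0.5229)), (0.21, np.float64(0.5222))]
lid top c(541.3,233.7) 148x49 long@86.2 [0.087 0.227]
top [([138.9, 171.7], 0.7), ([345.1, 192.8], 0.68)]
side [([165.1, 188.2], 0.79), ([290.8, 207.1], 0.58), ([265.1, 227.4], 0.24)]
```

View pics/w11.png

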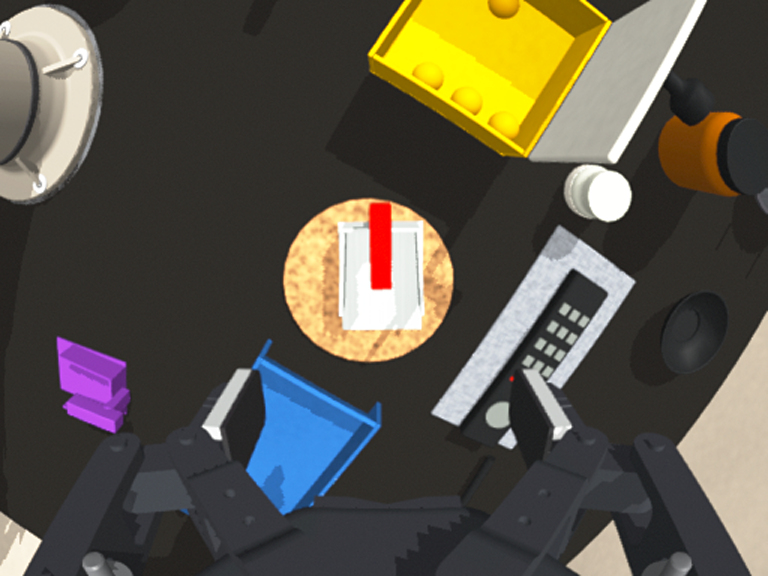

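Wrist view: scoop flat on the coaster (380,270), four balls in the tin (428,77), (466,100), (504,125), (503,5), remote on the mat (550,345), lid upright with knob (690,98) on its outside. Now shut the lid.

```bash
python3 - <<'E'
from seg import *
go([.58,.198,.33],86); 
E
```

```text
ROW [0.316, 0.752, -0.142] [-0.002, -0.0, 0.351] rows>= 6 clock 40.0
```

>>> {"api": "servo_tool", "payload": {"commands": [[[0.06,0.14,-0.08],[0,0,0.08]],[[0.12,0.28,-0.14],[0,0,0.16]],[[0.19,0.44,-0.142],[0,0,0.24]],[[0.25,0.6,-0.142],[0,0,0.31]],[[0.3,0.72,-0.142],[0,0,0.351]],[[0.316,0.752,-0.142],[-0.002,0,0.351]],[[0.316,0.752,-0.142],[-0.002,0,0.351]],[[0.316,0.752,-0.142],[-0.002,0,0.351]]], "claw": 1, "squeeze": 30}}

```text
clock: 40.85
tcp_pos: [0.5802, 0.197, 0.3308]
orientation: [2.296, 2.142, 0.0]
contact_force: [-0.2, -0.0, -0.4]
grip_width: 0.0002
gripper_force: 0.0
```

```bash
python3 - <<'E'
from seg import *
st()
go([.58,.198,.212],86)
for f in (95,80,65,50,35,20,8,0):
    a=np.radians(f); rho,dl=.115,.004
    px=.53-rho*np.cos(a)+(.006-dl)*np.sin(a)+.015; pz=.076+rho*np.sin(a)+(.006-dl)*np.cos(a)
    print(f,end=' ');go([px,.198+.0,pz+.019],86)
E
```

```text
t 40.85 tcp [0.5802 0.197  0.3308] yaw 86.02 z [ 0.001 -0.001 -1.   ] w 0.0002 F [-0.2 -0.  -0.4] g 0.0 q [-0.14  0.34 -0.38  1.59  0.13  1.24 -0.61]
ROW [0.004, -0.002, 0.475] [0.001, 0.0, 0.0] rows>= 4 clock 40.9
95 ROW [-0.002, -0.093, 0.485] [0.001, 0.0, 0.0] rows>= 4 clock 40.9
80 ROW [-0.011, -0.213, 0.488] [0.001, 0.0, 0.0] rows>= 4 clock 40.9
65 ROW [-0.018, -0.328, 0.522] [0.001, 0.0, 0.0] rows>= 5 clock 40.9
50 ROW [-0.026, -0.43, 0.585] [0.001, 0.0, 0.0] rows>= 5 clock 40.9
35 ROW [-0.031, -0.513, 0.672] [0.001, 0.0, 0.0] rows>= 6 clock 40.9
20 ROW [-0.035, -0.57, 0.778] [0.001, 0.0, 0.0] rows>= 6 clock 40.9
8 ROW [-0.037, -0.595, 0.871] [0.001, 0.0, 0.0] rows>= 7 clock 40.9
0 ROW [-0.037, -0.601, 0.935] [0.001, 0.0, 0.0] rows>= 7 clock 40.9
```

>>> {"api": "servo_tool", "payload": {"commands": [[[0,0,0.18],[0,0,0]],[[0,0,0.34],[0,0,0]],[[0,0,0.45],[0,0,0]],[[0,0,0.475],[0,0,0]],[[0,-0.04,0.48],[0,0,0]],[[-0.002,-0.093,0.485],[0,0,0]],[[-0.006,-0.15,0.486],[0,0,0]],[[-0.011,-0.213,0.488],[0,0,0]],[[-0.015,-0.27,0.503],[0,0,0]],[[-0.018,-0.328,0.522],[0,0,0]],[[-0.022,-0.38,0.551],[0,0,0]],[[-0.026,-0.43,0.585],[0,0,0]],[[-0.029,-0.475,0.627],[0,0,0]],[[-0.031,-0.513,0.672],[0,0,0]],[[-0.033,-0.544,0.724],[0,0,0]],[[-0.035,-0.57,0.778],[0,0,0]],[[-0.035,-0.57,0.778],[0,0,0]]]}}

```text
clock: 42.55
tcp_pos: [0.4378, 0.1993, 0.1377]
orientation: [2.295, 2.142, 0.004]
contact_force: [0.3, 0.5, 0.9]
grip_width: 0.0001
gripper_force: 0.0
```

```bash
python3 - <<'E'
from seg import *
st()
go([.43,.19,.097],86); go([.43,.19,.092],86)
im,d,P=cloud('side'); hsv=cv2.cvtColor(im,cv2.COLOR_RGB2HSV)
L=(d>0)&(hsv[...,1]<60)&(hsv[...,2]>120)&(P[...,2]>.07)&(P[...,2]<.25)&(abs(P[...,0]-.46)<.1)&(abs(P[...,1]-.248)<.085); q=P[comp(P,O(L))]; print('lid',rect(q),np.percentile(q[:,2],[1,50,99]).round(3)); A=np.c_[q[:,0],q[:,1],np.ones(len(q))]; print(np.linalg.lstsq(A,q[:,2],rcond=None)[0])
E
```

```text
t 42.55 tcp [0.4378 0.1993 0.1377] yaw 86.05 z [ 0.003  0.    -1.   ] w 0.0001 F [0.3 0.5 0.9] g 0.0 q [-0.21  0.34 -0.41  2.09  0.2   0.74 -0.82]
ROW [-0.039, -0.029, 0.163] [0.002, -0.0, 0.001] rows>= 2 clock 42.5
ROW [-0.039, -0.029, 0.183] [0.002, -0.0, 0.001] rows>= 2 clock 42.5
lid c(458.5,244.8) 150x142 long@86.4 [0.083 0.118 0.15 ]
[-0.37789911  0.00517481  0.28248199]
```

>>> {"api": "servo_tool", "payload": {"commands": [[[-0.005,-0.01,0.04],[0,0,0]],[[-0.01,-0.02,0.08],[0,0,0]],[[-0.01,-0.027,0.11],[0,0,0]],[[-0.01,-0.029,0.135],[0,0,0]],[[-0.01,-0.029,0.15],[0,0,0]],[[-0.01,-0.029,0.16],[0,0,0]],[[-0.01,-0.029,0.163],[0,0,0]],[[-0.01,-0.029,0.163],[0,0,0]]]}}

```text
clock: 43.4
tcp_pos: [0.4312, 0.1973, 0.0998]
orientation: [2.295, 2.14, 0.001]
contact_force: [-16.4, -9.6, 56.2]
grip_width: 0.0002
gripper_force: 28.1
```

```bash
cat > lid.py <<'E'
from seg import *
st()
for n in ('side','top'):
    im,d,P=cloud(n); hsv=cv2.cvtColor(im,cv2.COLOR_RGB2HSV)
    L=(d>0)&(hsv[...,1]<60)&(hsv[...,2]>120)&(P[...,2]>.07)&(P[...,2]<.11)&(abs(P[...,0]-.46)<.1)&(abs(P[...,1]-.248)<.085)
    if O(L).sum()<100: continue
    q=P[comp(P,O(L))]; print(n,'lid',rect(q),np.percentile(q[:,2],[1,50,99]).round(3)); A=np.c_[q[:,0],q[:,1],np.ones(len(q))]; print(np.linalg.lstsq(A,q[:,2],rcond=None)[0])
E
python3 lid.py
```

```text
t 43.4 tcp [0.4312 0.1973 0.0998] yaw 86.0 z [ 0.003 -0.002 -1.   ] w 0.0002 F [-16.4  -9.6  56.2] g 28.1 q [-0.24  0.39 -0.38  2.13  0.25  0.65 -0.86]
side lid c(453.4,244.9) 152x150 long@-4.0 [0.078 0.082 0.095]
[ 0.00342673 -0.00801286  0.08240229]
```

>>> {"api": "servo_tool", "payload": {"commands": [[[0,0,-0.06],[0,0,0]],[[0,0,-0.2],[0,0,0]],[[0,0,-0.4],[0,0,0]],[[-0.2,0,-0.6],[0,0,0]],[[-0.4,0,-0.8],[0,0,0]],[[-0.6,0,-0.9],[0,0,0]],[[-0.7,0,-0.9],[0,0,0]],[[-0.7,0,-0.9],[0,0,0]],[[-0.7,0,-0.9],[0,0,0]]]}}

```text
clock: 44.4
tcp_pos: [0.4189, 0.0199, 0.3219]
orientation: [2.301, 2.134, 0.006]
contact_force: [0.4, 1.0, 0.1]
grip_width: -0.0001
gripper_force: 0.0
```

```bash
python3 lid.py; python3 - <<'E'
from seg import *
im,d,P=cloud('wrist'); hsv=cv2.cvtColor(im,cv2.COLOR_RGB2HSV); H,S,V=[hsv[...,i].astype(int) for i in range(3)]
near=(d>0)&(abs(P[...,0]-.46)<.12)&(abs(P[...,1]-.01)<.12)
try:
    q=P[comp(P,O(near&((H<6)|(H>174))&(S>150)&(P[...,2]>.07)))];print('handle',rect(q),np.percentile(q[:,2],[5,95]))
except Exception as e: print(e)
im,d,P=cloud('top'); save(im,'t12.png')
E
```

```text
t 44.4 tcp [0.4189 0.0199 0.3219] yaw 85.68 z [ 0.005 -0.    -1.   ] w -0.0001 F [0.4 1.  0.1] g 0.0 q [ 0.11 -0.01 -0.3   2.02 -0.    1.13 -0.27]
side lid c(453.2,244.3) 152x151 long@-3.9 [0.078 0.082 0.084]
[ 0.00215558 -0.00216186  0.08142955]
top lid c(450.7,241.0) 150x150 long@85.8 [0.077 0.081 0.084]
[0.00178967 0.00096832 0.08001898]
handle c(449.8,40.2) 69x17 long@-62.2 [0.08031143 0.08290477]
```

View pics/t12.png

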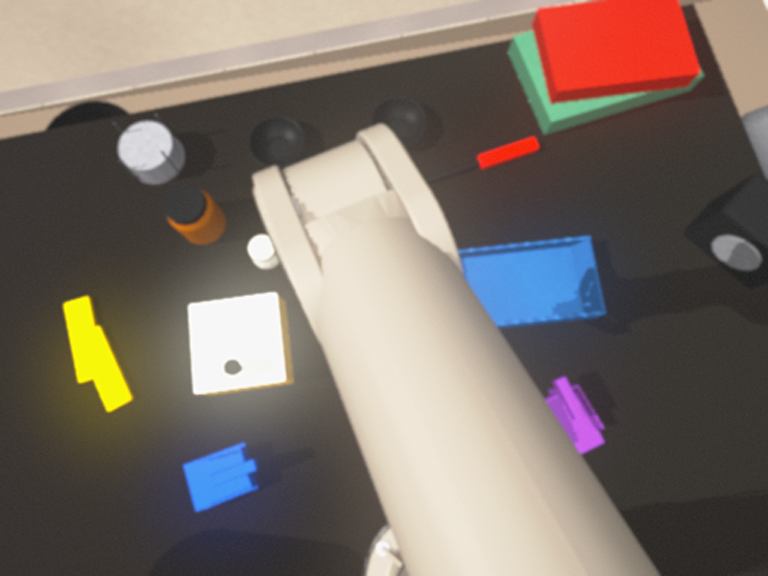

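Top view: lid shut at (237,342), tray empty, candle, tub and lighter where they were. One last remote check, then hand in.

```bash
python3 - <<'E'
from seg import *
im,d,P=cloud('wrist')
q=P[comp(P,O((d>0)&(P[...,2]>.019)&(P[...,2]<.035)&(abs(P[...,0]-.66)<.08)&(abs(P[...,1])<.16)))];s=rect(q);print('remote',s,len(q),np.percentile(q[:,2],[5,95]))
m=q.mean(0)
if abs(m[0]-.66)<.03 and abs(m[1])<.05: print(r.hand_in())
E
```

```text
remote c(658.7,-9.1) 219x49 long@87.8 3441 [0.02325709 0.02874394]
the job is handed in; nothing more can be done
None
```

The job is handed in: the remote is flat on the mat, all four chocolates are in the tin, the lid is shut, and the scoop is back flat on its coaster. The final camera checks agreed with this, but the hand-in returned no verdict.

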